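# Clamp the hand pump in its V-block dock with the cam key

## Task

Gently lower the black pump into the two V-blocks of the blue dock so that it lies about midway along them, and let it go. Then take the T-key by its shaft from the sloping rest, stand its blade upright in the slot of the brass cam with the collar down on the brass, let go, take the key afresh by its orange crossbar and turn the cam a quarter turn clockwise to its stop, so that the red lug lies over the pump. Leave the key standing in the slot, turn the cam only with the key (no fingers on it), and leave the tray, hex key and brake lever where they are.

Things in the scene. Friction and masses are not known exactly. Their poses are not given: they have to be found in the camera images.
- pump_mid (a point): Black plastic hand pump lying on the table: round barrel 34 mm diameter, 150 mm long; grey square head 34 x 34 x 28 mm on its +x end, grey round grip 24 mm diameter, 22 mm long on its -x end (200 mm over all). 0.18 to 0.35 kg. This point is the barrel's middle, on its axis (17 mm above the table at the start); x runs along the barrel.
- dock_seat (a point): Where the middle of the pump's barrel lies when seated in the V-blocks, 42 mm above the table; y (level) is the barrel's direction then, either way round; z is up. The cam's axis is 105 mm away in -x of this point.
- dock: Fixed dock: blue plate 216 x 150 x 8 mm, origin under its centre, axes parallel to dock_seat's. It carries the cam and two aluminium V-blocks, each 20 mm thick, centred 50 mm either side of dock_seat along y; 90 degree V's whose arms reach 37 mm out in +/-x and 49 mm above the table. Between them 80 mm are free for fingers, down to the plate.
- cam_slot (a point): Brass slotted cam, a disc of 62 mm diameter on a vertical axis. This point is the centre of the slot's mouth, on the axis, 84 mm above the table; it turns with the cam. The slot runs along its y: 44 mm long, 9 mm wide, 18 mm deep. A red lug points to +y, tip 123 mm from the axis, 24 mm wide, 62 to 70 mm above the table: parked along the pump's direction, at the stop over the barrel, 3 mm above it.
- cam (a joint): Angle of the cam: 0 is parked, grows clockwise seen from above up to the stop at 1.571 (lug over the pump). Starts between 0 and 0.2. Stays where it is left; about 0.08 N m of friction. The blade has about 0.1 rad of play in the slot, so the key must turn that much more than the cam.
- key_shaft (a point): T-key, 136 mm long, 0.2 to 0.3 kg, on a rest sloping at 45 degrees, crossbar end up. Its z runs from blade to crossbar, y along blade and crossbar (level at the start), x across. This point is on the axis of the square 14 x 14 mm steel shaft, 85 mm from the blade tip, about 89 mm above the table at the start; there it is free to be pinched across y with the gripper pointing straight down.
- key_bar (a point): The middle of the T-key's orange crossbar, 14 x 70 x 14 mm (x, y, z), on the key's axis 129 mm from the blade tip; same axes as key_shaft. The square shaft runs from 22 to 122 mm from the tip.
- key_tip (a point): The tip of the T-key's blade, on its axis; same axes as key_shaft. Blade 5 mm thick (x), 38 mm wide (y), 16 mm long, the last 5 mm thinned to 2.5 x 34 mm; above it a collar of 40 mm diameter, 6 mm thick. With the collar down on the brass the tip is 16 mm below the slot's mouth and the key stands by itself.
- tray: Bystander: green ceramic tray of valve caps, 100 x 140 x 24 mm, origin under its centre. (Also there, fixed and out of the way: a shut aluminium tool case 100 mm high, its handle to 125 mm, beyond x = 0.77 m.)
- hex_key: Bystander: steel L-shaped hex key of 10 mm bar, 145 x 60 mm, lying flat, origin under its long arm.
- brake_lever: Bystander: chrome brake lever, 165 mm long, 22 mm high, origin under its middle.
- rest: Fixed key rest: base 170 x 84 x 8 mm, origin under its centre; the key slopes up along its +x; notched posts at x 45 mm, y +/-29 mm, about 118 mm high. They carry the crossbar's ends in notches; a third post carries the shaft 40 mm from the tip. Lift the key straight up by 60 mm or more to clear them.
Not all that is in view belongs to the job. What is shaped like the part that bears key_shaft but pink or white is not meant.

How it is judged:
By the outcome, as a careful person would: the job done as asked, in the order asked, and still so for the second after the job is handed in, with the robot touching nothing.
It also fails if it takes over 61 s, if anything falls off the work surface, if the arm or the gripper's body presses on something with over 40 N, if the wrist force passes 120 N, or if a joint passes its speed limit or range.

## Robot

A 6-joint arm with a two-finger parallel gripper is mounted at the origin on the work surface. World frame = base frame: x ahead of the robot, y to its left, z up, the work surface at z = 0. Lengths are in m, angles in rad, forces in N, time in s.
With the tool pointing down it reaches from about 0.375 to 0.9 m from the base axis. Payload 3.1 kg.
Tool frame: the origin (TCP) lies at the very end of the fingers, on their centre line; the grasp point (between the pads) lies 19 mm behind it; x points along the fingers, y is the direction in which the jaws open and shut, and the axes are right-handed (so a half turn about x gives the same grasp; the last joint's range is limited). The gripper opens to 85 mm and grips with 20 to 120 N. Pads are 22 mm wide; open, the fingers measure 114 mm over their backs; the gripper's body (76 mm by 85 mm) begins 54 mm behind the grasp point. The pads swing forward as they close: fully open they stand 13 mm farther back than shut.
Start: joints at [1.103, 0.527, 1.433, -0, 1.181, -0.178], TCP at [0.178, 0.599, 0.211] pointing down, gripper open.
Joint ranges: [-3.08, 3.08], [-0.75, 2.2], [0.22, 2.44], [-1.43, 4.57], [0, 2.65], [-2.85, 2.85]. Speed limits (rad/s): [2.79, 2.79, 3.14, 3.14, 3.14, 3.14].

## Interface

Orientations are given as a unit quaternion [x, y, z, w].
In Python, from station import sense, snapshot, camera_model, sign_off gives the robot as it stands.
- The arm moves only by the tool step_arm, never from a script. Its argument "increments" is one flat list of numbers, 5 for each row, row after row: the shift along the tool's x, y, z in units of 60 mm (1.0 is 60 mm), then the turn about the tool's x in units of 5 degrees (1.0 is 5 degrees), then the closure, from 0 (fully open) to 1 (shut). A call has exactly 5 rows; each row is the pose to reach, as a shift and turn from the pose measured when the call began, along the tool's axes at that moment; what a row does not reach only later rows make up. A row lasts 1/8 s, in which the tool goes at most 62.5 mm and 10.7 degrees, less where a joint would pass 70% of its speed; a pose out of reach is approached as far as the arm can. A call with a gripper value outside its range is refused whole. The fingers move at their own pace and stop on an object; "grip_force" is the grip in N (left out, the last holds). Time passes only in rows, so rows that repeat a pose let the fingers close, or fill a call up. It gives the time, the measured TCP pose, the force and the opening at its end, in the units of the state.
- sense(): the state, without advancing time (a new reading comes with each control period).
- snapshot(name): name is "side" or "top"; returns the picture (420x560x3 uint8, blue, green, red); there is no depth.
- camera_model(name): a dict with "vertical_fov" (degrees; the focal length in pixels is half the picture's height over the tangent of half this angle, whatever the lens; pixels are square), "cx", "cy" (the principal point, pixels), "R" (3x3) and "t" (3): a world point X has camera coordinates R X + t. Camera axes: x right, y down, z forward; pixel columns grow to the right and rows downward; lengths in m; the calibration is good to about 2 mm. A picture is of the moment at which its call begins. camera_model takes no time and is no camera call.
- sign_off(): hands the job in, once; it reports no verdict.
The state is a dict: "t": time; "q": joint angles; "qd": joint speeds; "tau": joint torques, N m; "tcp_pos": TCP position; "tool_rot": TCP orientation; "force": force on the tool from outside, world axes, zero at the start; "ft_torque": the same for the moment, N m; "finger_gap": opening from 0.0 (shut) to 1.0 (fully open).
Only numpy, scipy, OpenCV 4.12 (cv2) and the standard library are available. Lean on these libraries where they do the work, as an engineer would, in place of code of your own. Each camera call takes 0.05 s, during which the arm holds its last target. There are 200 camera calls.

## Working session

There is one attempt and no reset: what is moved stays moved. The work goes in short steps, Python scripts to look and compute and a tool call to move; the robot and the scene stay as the last step left them, time stands still between calls to the robot, and variables do not carry over. Pictures are saved under pics/ and viewed, about 8 in all and at most 12, crops included, and the job is handed in when it is done.

Besides the shell and the picture viewer there is one more tool, called after "Emit:" by a JSON object that holds its "name" and its "arguments". step_arm: Moves the arm, as the interface text tells. Its arguments: {"type":"object","properties":{"increments":{"type":"array","items":{"type":"number"}},"grip_force":{"type":"number"}},"required":["increments"]}

```bash
mkdir -p pics; ls
python3 - <<'E'
from station import *
import cv2
for n in("top","side"):
    im=snapshot(n); cv2.imwrite(f"pics/{n}0.png",im)
    m=camera_model(n); print(n,m)
s=sense(); print(s)
E
```

```text
pics
top {'vertical_fov': 46.5155182203863, 'cx': 278.4717346750591, 'cy': 209.5229456329475, 'R': array([[ 0.02212955, -0.99969437, -0.01102033],
       [-0.99653339, -0.02117267, -0.0804545 ],
       [ 0.08019658,  0.01276255, -0.99669736]]), 't': array([0.00320513, 0.47776771, 1.13668539])}
side {'vertical_fov': 42.966499369005255, 'cx': 279.59852643503575, 'cy': 207.31288066561262, 'R': array([[ 0.99556282, -0.09377922,  0.00775466],
       [-0.05591981, -0.65589398, -0.75277889],
       [ 0.07568125,  0.74900503, -0.65822778]]), 't': array([-0.47131271,  0.1367859 ,  1.18715689])}
{'t': 0.1, 'q': array([ 1.10350574e+00,  5.28356275e-01,  1.43374070e+00, -2.17217644e-05,
        1.18142247e+00, -1.78535841e-01]), 'qd': array([ 1.07170496e-03, -3.81938994e-04, -1.92433161e-03, -2.26962600e-03,
        1.02051690e-03, -7.71022814e-05]), 'tau': array([-1.05690528e-03, -4.43305671e+01, -1.78585303e+01, -3.08379358e-04,
        3.89046516e-03, -1.27917542e-05]), 'tcp_pos': array([0.17766684, 0.5985166 , 0.20995257]), 'tool_rot': array([ 0.10108471,  0.69995935, -0.10238124,  0.69954047]), 'force': array([-0.06460938, -0.07029951, -0.44446814]), 'ft_torque': array([ 9.27720225e-03, -3.70471002e-03, -5.55861856e-05]), 'finger_gap': 0.9999695187268368}
```

View pics/top0.png

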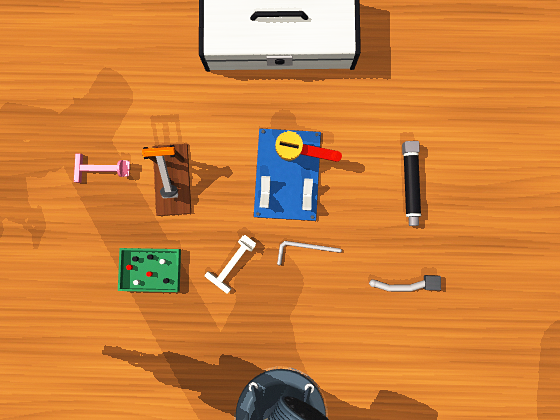

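View pics/side0.png

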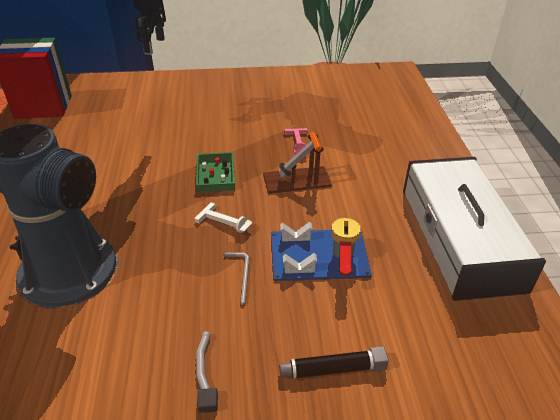

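The only candidate with a grey shaft and an orange bar is the key on the brown rest, top px (165,170) and side px (300,155). The lookalikes are a pink one at top (100,168) and a white one at top (232,265), and both are rejected. The black pump is at top (413,180), and the dock is at top (288,175) with its cam at (289,145). One crop follows to check this.

```bash
cat > h.py <<'E'
import numpy as np, cv2
from station import *
from scipy.spatial.transform import Rotation as Ro
def F(m): return 210/np.tan(np.radians(m["vertical_fov"]/2))
def proj(n,X):
    m=camera_model(n); c=np.atleast_2d(X)@m["R"].T+m["t"]
    return c[:,:2]/c[:,2:]*F(m)+[m["cx"],m["cy"]]
def ray(n,uv):
    m=camera_model(n); d=np.append((np.array(uv,float)-[m["cx"],m["cy"]])/F(m),1)
    return -m["R"].T@m["t"], m["R"].T@d
def atz(n,uv,z):
    o,d=ray(n,uv); return o+d*(z-o[2])/d[2]
def tri(uvt,uvs):
    o1,d1=ray("top",uvt);o2,d2=ray("side",uvs)
    s=np.linalg.lstsq(np.c_[d1,-d2],o2-o1,rcond=None)[0]
    p,q=o1+s[0]*d1,o2+s[1]*d2
    return (p+q)/2,np.linalg.norm(p-q)
def to(p,yaw=0):
    """tool-axis shift in 60mm units from present pose to world p; yaw = clockwise-from-above degrees"""
    s=sense(); R=Ro.from_quat(s["tool_rot"]).as_matrix()
    print("t",s["t"],"tcp",s["tcp_pos"].round(4),"jaw deg",np.degrees(np.arctan2(R[1,1],R[0,1])).round(2),"axis",R[:,0].round(3))
    return (R.T@(np.array(p)-s["tcp_pos"])/.06).round(3)
def mask(im,lo,hi,box):
    m=cv2.inRange(cv2.cvtColor(im,cv2.COLOR_BGR2HSV),np.array(lo),np.array(hi)); k=np.zeros_like(m)
    x0,y0,x1,y1=box; k[y0:y1,x0:x1]=m[y0:y1,x0:x1]; return k
def rect(k):
    n,l,st,c=cv2.connectedComponentsWithStats(k); i=1+st[1:,4].argmax()
    ys,xs=np.nonzero(l==i); return c[i],cv2.minAreaRect(np.c_[xs,ys].astype(np.float32)),st[i,4]
E
python3 - <<'E'
from h import *
t=cv2.imread("pics/top0.png");s=cv2.imread("pics/side0.png")
r=lambda im,a,b,c,d,f:cv2.resize(im[b:d,a:c],None,fx=f,fy=f,interpolation=cv2.INTER_CUBIC)
A=r(t,140,120,350,228,3.6)[:, :756]
B=np.hstack([r(s,262,122,336,194,3.6),r(s,266,215,376,287,3.6)])
w=max(A.shape[1],B.shape[1])
P=lambda x:cv2.copyMakeBorder(x,0,0,0,w-x.shape[1],cv2.BORDER_CONSTANT)
cv2.imwrite("pics/c1.png",np.vstack([P(A),P(B)])[:600])
for n,im,bx,by,bo in(("top",t,(390,120,440,240),(270,120,310,170),(140,140,182,160)),("side",s,(270,340,400,385),(325,215,365,245),(305,128,330,155))):
    print(n,"black",rect(mask(im,(0,0,0),(180,255,55),bx)))
    print(n,"yellow",rect(mask(im,(22,120,120),(35,255,255),by)))
    print(n,"orange",rect(mask(im,(5,200,150 if n=="top" else 120),(16,255,255),bo)))
    print(n,"red",rect(mask(im,(0,200,120),(4,255,255),(295,140,350,165) if n=="top" else (335,240,360,280))))
    print(n,"blue",rect(mask(im,(100,120,60),(125,255,255),(245,120,380,290))))
E
```

```text
top black (array([412.14449213, 183.84835479]), ((411.7716064453125, 183.882080078125), (57.77749252319336, 14.561288833618164), 87.56334686279297), np.int32(699))
top yellow (array([288.64882227, 144.66809422]), ((288.70001220703125, 144.60000610351562), (25.93838882446289, 26.385601043701172), 26.56505012512207), np.int32(467))
top orange (array([158.07017544, 151.32894737]), ((157.91635131835938, 151.1614990234375), (8.29631233215332, 31.87530517578125), 86.42366790771484), np.int32(228))
top red (array([321.5216285 , 152.74300254]), ((321.5013122558594, 152.6366424560547), (39.95938491821289, 10.345568656921387), 11.9761323928833), np.int32(393))
top blue (array([283.89278075, 180.44786096]), ((286.91192626953125, 174.13470458984375), (62.12826919555664, 88.6805191040039), 3.4336302280426025), np.int32(3740))
side black (array([332.74212598, 366.375     ]), ((332.7979736328125, 366.32611083984375), (14.053192138671875, 73.63804626464844), 83.11827850341797), np.int32(1016))
side yellow (array([345.41896024, 227.49541284]), ((345.5, 227.5), (17.0, 27.0), 90.0), np.int32(327))
side orange (array([315.26771654, 141.07086614]), ((315.4482727050781, 141.12069702148438), (20.240793228149414, 6.685031414031982), 68.19859313964844), np.int32(127))
side red (array([345.01607717, 258.64630225]), ((345.0, 259.0), (28.0, 10.0), 90.0), np.int32(311))
side blue (array([304.79921517, 252.22825376]), ((302.6087951660156, 254.24148559570312), (46.75092315673828, 61.7773551940918), 87.91743469238281), np.int32(1529))
```

View pics/c1.png

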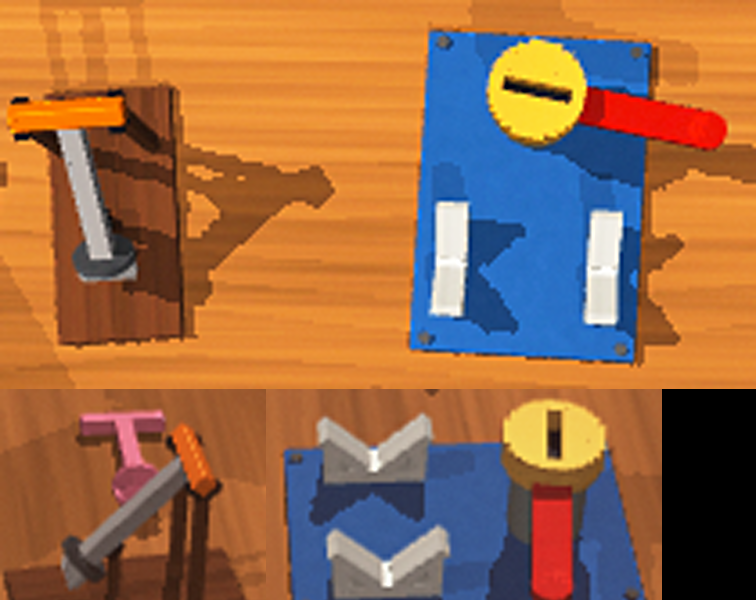

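Run:
```python
from h import *
T=lambda a,b:((a+.5)/3.6-.5+140,(b+.5)/3.6-.5+120)
S1=lambda a,b:((a+.5)/3.6-.5+262,(b-389+.5)/3.6-.5+122)
S2=lambda a,b:((a-266+.5)/3.6-.5+266,(b-389+.5)/3.6-.5+215)
TL,TR,BR,BL=[atz("top",T(*c),.008)[:2] for c in((431,28),(652,42),(635,363),(411,349))]
print("sizes",[np.linalg.norm(v).round(4) for v in(TL-BL,TR-BR,TL-TR,BL-BR)])
ax=[np.degrees(np.arctan2(*(v[::-1]))) for v in(BL-TL,BR-TR)]; ay=[np.degrees(np.arctan2(*(v[::-1]))) for v in(TR-TL,BR-BL)]
print("dock x dir",ax,"y dir",ay, "centre",(TL+TR+BL+BR)/4)
cam,e=tri((288.65,144.67),(345.4,227.0)); print("cam tri",cam,e,"atz",atz("top",(288.65,144.67),.084),atz("side",(345.4,226.2),.084))
a=np.radians((sum(ax)/2-0+sum(ay)/2-90)/2) if ay[0]>0 else np.radians((np.mean(np.mod(ax,360))+np.mod(np.mean(ay)-90,360))/2)
print("yaw x",np.degrees(a))
cm=atz("top",(288.65,144.67),.084)
ux=np.array([np.cos(a),np.sin(a)]);print("seat from cam",cm[:2]+.105*ux)
nl,nr=atz("top",T(450,258),.020),atz("top",T(604,268),.020)
print("notches z.02",nl,nr,(nl+nr)/2,np.linalg.norm(nl-nr), "dir",np.degrees(np.arctan2(*((nr-nl)[1::-1]))))
for q in((374,460),(388,573)): print("side notch",atz("side",S2(*q),.02))
# slot & lug
l,r=atz("top",T(503,82),.084),atz("top",T(571,96),.084); d=r-l; print("slot",(l+r)/2,np.linalg.norm(d),np.degrees(np.arctan2(d[1],d[0])))
lt=atz("top",T(724,131),.070); d=lt-cm; print("lug tip",np.linalg.norm(d[:2]),np.degrees(np.arctan2(d[1],d[0])))
# pump
p0=atz("top",(411.77,183.88),.017);print("pump",p0,tri((411.8,183.9),(332.8,366.3)))
for n,u in(("top",((411.77,183.88),87.563,57.8)),("side",((332.8,366.33),83.118-90,73.6))):
    c,an,L=u; v=np.array([np.cos(np.radians(an)),np.sin(np.radians(an))])*L/2
    e=[atz(n,np.array(c)+k*v,.017) for k in(-1,1)]; d=e[0]-e[1]; print(n,(e[0]+e[1])/2,np.linalg.norm(d),np.degrees(np.arctan2(d[1],d[0])))
# key
print("bar mid",tri(T(67,115),S1(194,462)), tri((158.07,151.2),(315.3,141.1)))
for nm,a_,b_ in(("barL",(9,117),(176,430)),("barR",(124,110),(210,492)),("collar",(104,256),(85,560))): print(nm,tri(T(*a_),S1(*b_)))
```

```text
sizes [np.float64(0.2168), np.float64(0.2163), np.float64(0.1489), np.float64(0.1487)]
dock x dir [np.float64(177.93997488936327), np.float64(177.8902347738281)] y dir [np.float64(-92.5742384419691), np.float64(-92.35416994104327)] centre [ 0.56548882 -0.00599909]
cam tri [ 0.61847086 -0.00690503  0.08451054] 0.002093920219420967 atz [ 0.61964983 -0.00697799  0.084     ] [ 0.61801181 -0.00399668  0.084     ]
yaw x 177.72545032004473
seat from cam [ 0.51473255 -0.00281076]
notches z.02 [0.52017521 0.04732473 0.02      ] [ 0.51566701 -0.05418543  0.02      ] [ 0.51792111 -0.00343035  0.02      ] 0.10161021873837356 dir -92.54291009154296
side notch [0.51517667 0.04530078 0.02      ]
side notch [ 0.51217169 -0.05384206  0.02      ]
slot [ 0.62036569 -0.00730288  0.084     ] 0.04354395945150605 -100.66274971156409
lug tip 0.12109428823563761 -99.92523643537683
pump [ 0.54553226 -0.30136881  0.017     ] (array([ 0.54528448, -0.30274178,  0.01169215]), np.float64(0.001863833657273479))
top [ 0.54586372 -0.30135476  0.017     ] 0.1381234040406705 2.4270789756024613
side [ 0.54390389 -0.30609953  0.017     ] 0.13813062727331743 -177.40444772797298
bar mid (array([0.59122916, 0.27860436, 0.11709491]), np.float64(0.0005240958240156648)) (array([0.59097604, 0.27828663, 0.1199283 ]), np.float64(0.0015821555814735544))
barL (array([0.58542109, 0.31223026, 0.12287269]), np.float64(0.005926569516578089))
barR (array([0.59660005, 0.24451795, 0.11454593]), np.float64(0.0016140841788990989))
collar (array([0.51394334, 0.27090224, 0.04081223]), np.float64(0.000827439876730916))
```

Run:
```python
from h import *
t=cv2.imread("pics/top0.png")
T=lambda a,b:((a+.5)/3.6-.5+140,(b+.5)/3.6-.5+120)
for a,b in(((183,338),(177,85)),((62,345),(54,92))):
    p,q=[atz("top",T(*c),.008) for c in(a,b)];d=q-p;print("rest edge",p,q,np.linalg.norm(d),np.degrees(np.arctan2(d[1],d[0])))
# pump profile along axis at z=.034 top line
u=np.array([np.cos(np.radians(2.5)),np.sin(np.radians(2.5))])
for x in np.arange(-.13,.135,.004):
    X=np.r_[np.array([.5457,-.3014])+x*u,.017]; c=proj("top",X)[0]; b=cv2.getRectSubPix(t,(5,1),tuple(map(float,c))).reshape(-1,3).mean(0)
    print(round(x,3),c.round(0),b.astype(int),end=" | ")
print(to([.546,-.3014,.1]))
```

```text
rest edge [0.46441184 0.22396998 0.008     ] [0.63476985 0.23426127 0.008     ] 0.1706685700454344 3.4570258800401623
rest edge [0.45802949 0.30438391 0.008     ] [0.62836134 0.31697809 0.008     ] 0.17079681830613522 4.228701721263736
-0.13 [414. 239.] [ 42 109 192] | -0.126 [414. 237.] [ 51 132 223] | -0.122 [414. 235.] [ 46 123 212] | -0.118 [414. 234.] [ 50 130 223] | -0.114 [414. 232.] [ 51 131 223] | -0.11 [414. 230.] [ 52 133 226] | -0.106 [414. 228.] [ 51 130 221] | -0.102 [414. 227.] [ 30  80 145] | -0.098 [414. 225.] [112 111 118] | -0.094 [414. 223.] [184 185 195] | -0.09 [413. 222.] [182 183 193] | -0.086 [413. 220.] [183 184 195] | -0.082 [413. 218.] [185 186 196] | -0.078 [413. 217.] [142 142 150] | -0.074 [413. 215.] [255 255 255] | -0.07 [413. 213.] [205 210 209] | -0.066 [413. 212.] [41 39 41] | -0.062 [413. 210.] [50 46 48] | -0.058 [413. 208.] [49 46 49] | -0.054 [413. 206.] [50 47 49] | -0.05 [413. 205.] [49 46 48] | -0.046 [413. 203.] [49 46 48] | -0.042 [413. 201.] [49 46 49] | -0.038 [412. 200.] [50 46 49] | -0.034 [412. 198.] [51 48 50] | -0.03 [412. 196.] [50
[... 731 characters left out ...]
 [411. 156.] [45 42 44] | 0.07 [411. 155.] [122 123 123] | 0.074 [410. 153.] [254 255 255] | 0.078 [410. 151.] [175 176 182] | 0.082 [410. 150.] [167 166 177] | 0.086 [410. 148.] [166 166 176] | 0.09 [410. 146.] [166 165 176] | 0.094 [410. 145.] [165 164 175] | 0.098 [410. 143.] [166 165 175] | 0.102 [410. 141.] [166 161 168] | 0.106 [410. 140.] [ 38 120 214] | 0.11 [410. 138.] [ 50 132 223] | 0.114 [410. 137.] [ 50 128 221] | 0.118 [410. 135.] [ 46 121 207] | 0.122 [410. 133.] [ 49 124 213] | 0.126 [409. 132.] [ 58 146 234] | 0.13 [409. 130.] [ 59 158 244] | 0.134 [409. 128.] [ 55 146 236] | t 0.1 tcp [0.1777 0.5985 0.21  ] jaw deg 73.46 axis [-0.001 -0.002 -1.   ]
[  1.853 -12.626  10.156]
```

Emit:
{"name": "step_arm", "arguments": {"increments": [0,-3.22,3.75,0,0,0,-3.22,3.75,0,0,0,-3.22,3.75,0,0,0,-3.22,3.75,0,0,0,-3.22,3.75,0,0], "grip_force": 40}}

```text
t: 0.72
tcp_pos: [0.3391, 0.347, 0.21]
tool_rot: [0.101, 0.7, -0.103, 0.699]
force: [1.0, 0.2, 0.6]
finger_gap: 1.0
```

Emit:
{"name": "step_arm", "arguments": {"increments": [0,-3.22,3.75,0,0,0,-3.22,3.75,0,0,0,-3.22,3.75,0,0,0,-3.22,3.75,0,0,0,-3.22,3.75,0,0]}}

```text
t: 1.35
tcp_pos: [0.5005, 0.0952, 0.2102]
tool_rot: [0.102, 0.7, -0.104, 0.699]
force: [0.3, 0.2, 0.3]
finger_gap: 0.999
```

Emit:
{"name": "step_arm", "arguments": {"increments": [0,-3.1,1.3,0,0,0,-3.1,1.3,0,0,0,-3.1,1.3,0,0,0,-3.1,1.3,0,0,0,-3.1,1.3,0,0]}}

```text
t: 1.98
tcp_pos: [0.5214, -0.1059, 0.2102]
tool_rot: [0.103, 0.7, -0.104, 0.699]
force: [-0.3, 0.5, -0.1]
finger_gap: 1.001
```

```bash
python3 -c "
from h import *
print(to([.5458,-.3012,.1]),sense()['q'].round(2))"
```

```text
t 1.975 tcp [ 0.5214 -0.1059  0.2102] jaw deg 73.17 axis [-0.002 -0.001 -1.   ]
[ 1.84  -2.995  1.335] [-0.41  0.4   1.66 -0.    1.07 -1.68]
```

Emit:
{"name": "step_arm", "arguments": {"increments": [0.5,-1,0.45,-1.5,0,1,-2,0.9,-3,0,1.84,-3,1.335,-3.85,0,1.84,-3,1.335,-3.85,0,1.84,-3,1.335,-3.85,0]}}

```text
t: 2.6
tcp_pos: [0.5451, -0.3006, 0.0976]
tool_rot: [-0.014, 0.709, 0.015, 0.705]
force: [0.1, 0.5, 0.2]
finger_gap: 1.0
```

```bash
python3 -c "
from h import *
print(to([.5458,-.3012,.006]),sense()['q'].round(2),sense()['force'])"
```

```text
t 2.6 tcp [ 0.5451 -0.3006  0.0976] jaw deg 92.38 axis [-0.005  0.002 -1.   ]
[ 1.527 -0.014  0.02 ] [-0.68  0.67  1.53 -0.    0.95 -2.29] [0.09646154 0.45881892 0.16408961]
```

Emit:
{"name": "step_arm", "arguments": {"increments": [0.6,0,0.02,0,0,1.1,-0.01,0.02,0,0,1.53,-0.01,0.02,0,0,1.53,-0.01,0.02,0,0.3,1.53,-0.01,0.02,0,0.4]}}

```text
t: 3.22
tcp_pos: [0.5469, -0.2998, 0.0073]
tool_rot: [-0.015, 0.708, 0.016, 0.705]
force: [0.3, -0.4, 1.0]
finger_gap: 0.608
```

Emit:
{"name": "step_arm", "arguments": {"increments": [0,0,0,0,0.6,0,0,0,0,0.8,0,0,0,0,1,0,0,0,0,1,0,0,0,0,1], "grip_force": 50}}

```text
t: 3.85
tcp_pos: [0.5492, -0.3013, 0.0133]
tool_rot: [-0.016, 0.706, 0.014, 0.707]
force: [-3.5, 3.1, 26.7]
finger_gap: 0.003
```

Emit:
{"name": "step_arm", "arguments": {"increments": [-0.3,0,0,0,1,-0.8,0,0,0,1,-1.5,0,0,0,1,-2.2,0,0,0,1,-2.2,0,0,0,1]}}

```text
t: 4.47
tcp_pos: [0.5514, -0.3028, 0.1501]
tool_rot: [-0.018, 0.704, 0.012, 0.71]
force: [0.2, 0.6, -0.5]
finger_gap: -0.002
```

```bash
python3 -c "
from h import *
print(to([.5155,-.003,.13]),sense()['q'].round(2),sense()['force'],sense()['finger_gap'])
cv2.imwrite('pics/t1.png',snapshot('top'));cv2.imwrite('pics/s1.png',snapshot('side'))
a=cv2.imread('pics/t1.png')[100:330,240:500];b=cv2.imread('pics/s1.png')[150:410,230:490]
cv2.imwrite('pics/c2.png',np.hstack([cv2.resize(a,(390,390)),cv2.resize(b,(390,390))]))
"
```

```text
t 4.475 tcp [ 0.5514 -0.3028  0.1501] jaw deg 92.46 axis [ 0.009 -0.009 -1.   ]
[ 0.284  5.02  -0.387] [-0.68  0.6   1.49 -0.    1.04 -2.29] [ 0.19147319  0.64374553 -0.51954573] -0.0017669936955174426
```

View pics/c2.png

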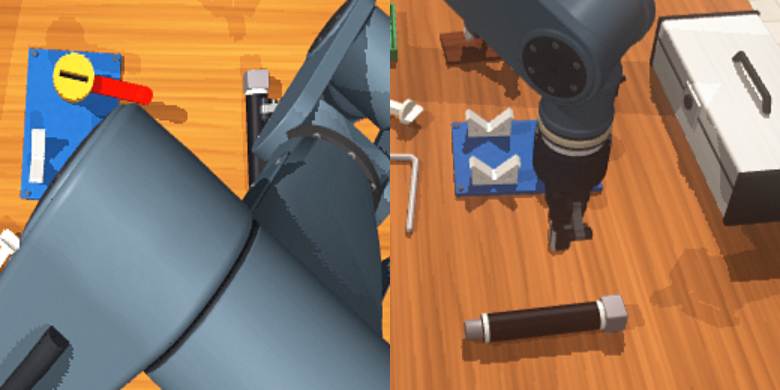

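The gripper shut over the top of the pump and came up empty, because the grasp was too shallow. The pump still lies on the table at side-crop (545,318). I'll re-measure it and go deeper.

Run:
```python
from h import *
for f in("pics/side0.png","pics/s1.png"):
    im=cv2.imread(f); k=mask(im,(0,0,0),(180,255,55),(270,340,400,385)); r=rect(k)[1]; an=r[2]-90
    c=r[0];v=np.array([np.cos(np.radians(an)),np.sin(np.radians(an))])*max(r[1])/2
    e=[atz("side",np.array(c)+q*v,.017) for q in(-1,1)];d=e[1]-e[0];print(f,r,(e[0]+e[1])/2,np.linalg.norm(d),np.degrees(np.arctan2(d[1],d[0])))
print(to([.5458,-.3012,.1]),sense()["finger_gap"])
```

```text
pics/side0.png ((332.7979736328125, 366.32611083984375), (14.053192138671875, 73.63804626464844), 83.11827850341797) [ 0.54390205 -0.3060911   0.017     ] 0.1382027842201702 2.595298911219723
pics/s1.png ((332.89813232421875, 366.69598388671875), (12.393781661987305, 73.56625366210938), 82.77568817138672) [ 0.54397866 -0.30686976  0.017     ] 0.1380865666540162 2.96790058400293
t 4.575 tcp [ 0.5489 -0.3008  0.1459] jaw deg 92.46 axis [ 0.002 -0.004 -1.   ]
[ 0.766 -0.001 -0.054] 0.0017252804699197898
```

Emit:
{"name": "step_arm", "arguments": {"increments": [0.3,0,-0.054,0,0,0.766,0,-0.054,0,0,0.766,0,-0.054,0,0,0.766,0,-0.054,0,0,0.766,0,-0.054,0,0], "grip_force": 40}}

```text
t: 5.2
tcp_pos: [0.5463, -0.3016, 0.1008]
tool_rot: [-0.017, 0.706, 0.014, 0.708]
force: [0.5, -0.4, -0.0]
finger_gap: 0.998
```

```bash
python3 -c "
from h import *
print(to([.5458,-.302,-.002]),sense()['force'],sense()['finger_gap'])"
```

```text
t 5.2 tcp [ 0.5463 -0.3016  0.1008] jaw deg 92.46 axis [ 0.003 -0.005 -1.   ]
[ 1.713e+00  1.000e-03 -1.500e-02] [ 0.48358283 -0.3714205  -0.04695329] 0.9980701603070321
```

Emit:
{"name": "step_arm", "arguments": {"increments": [0.6,0,-0.015,0,0,1.2,0,-0.015,0,0,1.71,0,-0.015,0,0,1.71,0,-0.015,0,0.2,1.71,0,-0.015,0,0.4]}}

```text
t: 5.82
tcp_pos: [0.5468, -0.3028, -0.0004]
tool_rot: [-0.017, 0.705, 0.013, 0.709]
force: [-0.4, 0.0, 0.2]
finger_gap: 0.614
```

Emit:
{"name": "step_arm", "arguments": {"increments": [0,0,0,0,0.5,0,0,0,0,0.55,0,0,0,0,0.6,0,0,0,0,0.7,0,0,0,0,0.8]}}

```text
t: 6.45
tcp_pos: [0.5471, -0.3016, 0.0011]
tool_rot: [-0.017, 0.705, 0.013, 0.709]
force: [1.4, 4.0, 9.4]
finger_gap: 0.347
```

```bash
python3 -c "
from h import *
print(to([.5458,-.302,.1]),sense()['force'],sense()['finger_gap'])"
```

```text
t 6.45 tcp [ 0.5471 -0.3016  0.0011] jaw deg 92.43 axis [ 0.006 -0.005 -1.   ]
[-1.648 -0.014 -0.013] [1.36467083 3.95331886 9.43616937] 0.34729487049438473
```

Emit:
{"name": "step_arm", "arguments": {"increments": [0,0,0,0,0.3,0,0,0,0,0.3,0.05,0,0,0,0.3,0.1,0,0,0,0.3,0.1,0,0,0,0.3]}}

```text
t: 7.08
tcp_pos: [0.5468, -0.3014, -0.0055]
tool_rot: [-0.016, 0.705, 0.014, 0.709]
force: [0.2, -0.5, -0.5]
finger_gap: 0.698
```

Emit:
{"name": "step_arm", "arguments": {"increments": [0,0,0,0,0.5,0.02,0,0,0,0.55,0.02,0,0,0,0.6,0.02,0,0,0,0.65,0.02,0,0,0,0.7]}}

```text
t: 7.7
tcp_pos: [0.5469, -0.3018, -0.0064]
tool_rot: [-0.017, 0.705, 0.013, 0.709]
force: [-0.9, -0.8, 2.6]
finger_gap: 0.379
```

Emit:
{"name": "step_arm", "arguments": {"increments": [0,0,0,0,0.8,0,0,0,0,1,-0.2,0,0,0,1,-0.6,0,0,0,1,-1,0,0,0,1], "grip_force": 50}}

```text
t: 8.32
tcp_pos: [0.5459, -0.3007, 0.0538]
tool_rot: [-0.016, 0.706, 0.014, 0.708]
force: [0.7, -0.1, -3.4]
finger_gap: 0.375
```

```bash
python3 -c "
from h import *
print(to([.5458,-.302,.14]),sense()['force'],sense()['ft_torque'],sense()['finger_gap'])
cv2.imwrite('pics/s2.png',cv2.resize(snapshot('side')[200:410,230:490],None,fx=1.5,fy=1.5))"
```

```text
t 8.325 tcp [ 0.5459 -0.3007  0.0538] jaw deg 92.43 axis [ 0.004 -0.003 -1.   ]
[-1.437 -0.026  0.002] [ 0.67121915 -0.08378501 -3.37047383] [ 0.03147951 -0.01843366  0.00222494] 0.3749828652871312
```

View pics/s2.png

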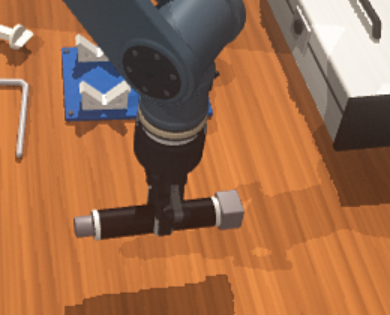

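Emit:
{"name": "step_arm", "arguments": {"increments": [-0.7,0,0,1,1,-1.4,0.3,0,3,1,-1.8,1,0,5,1,-1.8,1.8,-0.1,7,1,-1.8,2.5,-0.15,9,1]}}

```text
t: 9.0
tcp_pos: [0.5303, -0.1497, 0.164]
tool_rot: [0.258, 0.655, -0.259, 0.661]
force: [1.4, -0.6, -2.9]
finger_gap: 0.372
```

```bash
python3 -c "
from h import *
print(to([.5155,-.003,.16]),sense()['force'],sense()['finger_gap'])"
```

```text
t 9.0 tcp [ 0.5303 -0.1497  0.164 ] jaw deg 47.1 axis [ 0.008 -0.006 -1.   ]
[ 0.051  1.623 -1.847] [ 1.4222695  -0.62672395 -2.87727995] 0.3724327407216682
```

Turn still to make: 47.1 − (−2.3) = 49.4°, which is 9.88 units.

Emit:
{"name": "step_arm", "arguments": {"increments": [0.05,0.4,-0.4,2,1,0.05,0.8,-0.9,4,1,0.05,1.2,-1.4,6,1,0.05,1.62,-1.85,8,1,0.05,1.62,-1.85,9.9,1]}}

```text
t: 9.62
tcp_pos: [0.5134, 0.0001, 0.1596]
tool_rot: [0.511, 0.487, -0.511, 0.491]
force: [0.8, 0.1, -3.6]
finger_gap: 0.372
```

```bash
python3 -c "
from h import *
print(to([.5155,-.003,.05]),sense()['force'],sense()['finger_gap'])"
```

```text
t 9.625 tcp [5.134e-01 1.000e-04 1.596e-01] jaw deg -2.52 axis [ 0.005 -0.004 -1.   ]
[1.826 0.028 0.043] [ 0.75473526  0.09737113 -3.59868054] 0.3720441080234279
```

Emit:
{"name": "step_arm", "arguments": {"increments": [0.7,0.03,0.043,0,1,1.4,0.03,0.043,0,1,1.8,0.03,0.043,0,1,1.8,0.03,0.043,0,1,1.8,0.03,0.043,0,1]}}

```text
t: 10.25
tcp_pos: [0.5162, -0.003, 0.0522]
tool_rot: [0.511, 0.486, -0.51, 0.491]
force: [-0.8, -0.5, -2.9]
finger_gap: 0.375
```

```bash
python3 -c "
from h import *
print(to([.5155,-.003,.022]),sense()['force'],sense()['finger_gap'])
s=cv2.resize(snapshot('side')[150:310,220:420],None,fx=2.6,fy=2.6,interpolation=2);cv2.imwrite('pics/s3.png',s)"
```

```text
t 10.25 tcp [ 0.5162 -0.003   0.0522] jaw deg -2.52 axis [ 0.006 -0.004 -1.   ]
[ 0.503 -0.015 -0.002] [-0.82697688 -0.54470459 -2.87281042] 0.3754783602490178
```

View pics/s3.png

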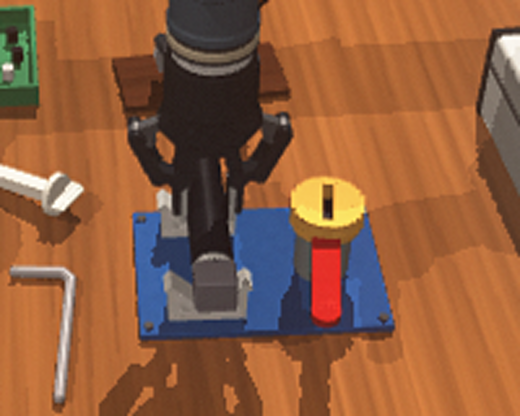

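The pump is over the V-blocks, with its head at crop (215,280) above the near block at (208,295). Lowering slowly.

Emit:
{"name": "step_arm", "arguments": {"increments": [0.12,-0.01,0,0,1,0.24,-0.01,0,0,1,0.34,-0.01,0,0,1,0.42,-0.01,0,0,1,0.48,-0.01,0,0,1]}}

```text
t: 10.92
tcp_pos: [0.5161, -0.0032, 0.0233]
tool_rot: [0.512, 0.486, -0.51, 0.492]
force: [-0.4, -0.3, -2.9]
finger_gap: 0.375
```

Emit:
{"name": "step_arm", "arguments": {"increments": [0.02,0,0,0,1,0.04,0,0,0,1,0.06,0,0,0,1,0.07,0,0,0,1,0.07,0,0,0,1]}}

```text
t: 11.55
tcp_pos: [0.5161, -0.0032, 0.0205]
tool_rot: [0.512, 0.486, -0.51, 0.492]
force: [-3.7, 0.4, 7.1]
finger_gap: 0.377
```

Emit:
{"name": "step_arm", "arguments": {"increments": [0,-0.02,0,0,0.6,0,-0.02,0,0,0.55,0,-0.02,0,0,0.4,0,-0.02,0,0,0.2,0,-0.02,0,0,0]}}

```text
t: 12.18
tcp_pos: [0.515, -0.0032, 0.0204]
tool_rot: [0.512, 0.486, -0.51, 0.492]
force: [0.8, 0.6, -0.9]
finger_gap: 0.978
```

Emit:
{"name": "step_arm", "arguments": {"increments": [0,0,0,0,0,-0.4,0,0,0,0,-1.2,0,0,0,0,-2.2,0,0,0,0,-3,0,0,0,0]}}

```text
t: 12.8
tcp_pos: [0.5138, -0.0024, 0.2026]
tool_rot: [0.512, 0.485, -0.51, 0.492]
force: [1.8, 0.7, -1.1]
finger_gap: 1.004
```

```bash
python3 -c "
from h import *
print(to([.560,.2746,.2]),sense()['force'],sense()['finger_gap'])"
```

```text
t 12.8 tcp [ 0.5138 -0.0024  0.2026] jaw deg -2.51 axis [ 0.009 -0.005 -1.   ]
[ 0.027  0.566 -4.646] [ 1.81879741  0.67011595 -1.10679234] 1.0042817490669107
```

Emit:
{"name": "step_arm", "arguments": {"increments": [0,0.1,-0.8,2,0,0,0.2,-1.7,4,0,0,0.4,-2.6,6,0,0,0.5,-3.5,8,0,0,0.65,-4.4,10,0]}}

```text
t: 13.42
tcp_pos: [0.5641, 0.2614, 0.2016]
tool_rot: [0.673, 0.223, -0.668, 0.228]
force: [-0.0, 0.3, -0.5]
finger_gap: 0.999
```

```bash
python3 -c "
from h import *
print(to([.5649,.276,.17]),sense()['q'].round(2),sense()['finger_gap'])"
```

```text
t 13.425 tcp [0.5641 0.2614 0.2016] jaw deg -52.84 axis [ 0.009 -0.005 -1.   ]
[ 0.526 -0.191 -0.156] [ 0.26  0.53  1.46 -0.01  1.15  1.18] 0.9986343359637235
```

Turn from −52.8 to −85: +6.4 units.

Emit:
{"name": "step_arm", "arguments": {"increments": [0.2,-0.1,-0.08,2,0,0.5,-0.19,-0.16,4,0,0.5,-0.19,-0.16,6,0,0.5,-0.19,-0.16,6.4,0,0.5,-0.19,-0.16,6.4,0]}}

```text
t: 14.05
tcp_pos: [0.5652, 0.276, 0.1717]
tool_rot: [0.709, 0.03, -0.703, 0.035]
force: [0.0, -0.0, -0.4]
finger_gap: 0.995
```

```bash
python3 -c "
from h import *
print(to([.5649,.276,.074]),sense()['q'].round(2),sense()['finger_gap'])
a=snapshot('side');b=snapshot('top');r=lambda i,f:cv2.resize(i,None,fx=f,fy=f,interpolation=2)
cv2.imwrite('pics/c4.png',np.hstack([r(a[70:200,230:360],3),r(a[200:330,240:370],3)]))"
```

```text
t 14.05 tcp [0.5652 0.276  0.1717] jaw deg -84.73 axis [ 0.009 -0.005 -1.   ]
[ 1.628 -0.011  0.019] [ 0.28  0.57  1.47 -0.01  1.09  1.76] 0.9954641189348323
```

View pics/c4.png

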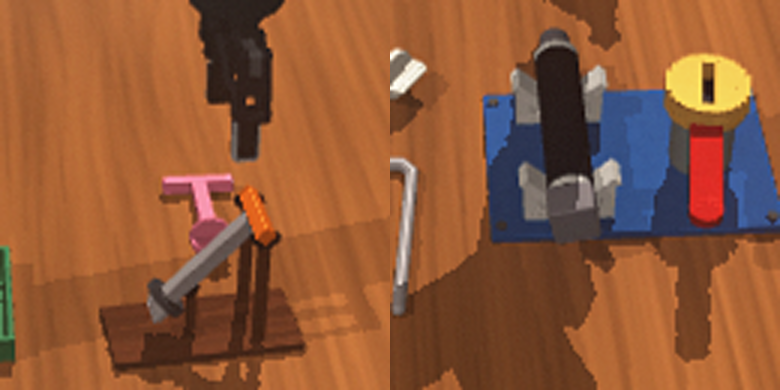

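The pump is seated in both V-blocks at crop (565,130). The gripper is above the key's shaft, next to the crossbar. Going down to grip.

Emit:
{"name": "step_arm", "arguments": {"increments": [0.4,0,0.02,0,0,0.9,-0.01,0.02,0,0,1.4,-0.01,0.02,0,0,1.63,-0.01,0.02,0,0,1.63,-0.01,0.02,0,0.2], "grip_force": 30}}

```text
t: 14.78
tcp_pos: [0.5646, 0.2757, 0.0734]
tool_rot: [0.709, 0.03, -0.704, 0.034]
force: [0.0, -0.4, -0.1]
finger_gap: 0.82
```

Emit:
{"name": "step_arm", "arguments": {"increments": [0,0,0,0,0.4,0,0,0,0,0.6,0,0,0,0,0.75,0,0,0,0,0.9,0,0,0,0,1]}}

```text
t: 15.4
tcp_pos: [0.565, 0.2758, 0.0742]
tool_rot: [0.709, 0.03, -0.703, 0.034]
force: [-0.3, -1.2, 5.0]
finger_gap: 0.153
```

Emit:
{"name": "step_arm", "arguments": {"increments": [0,0,0,0,1,-0.1,0,0,0,1,-0.2,0,0,0,1,-0.3,0,0,0,1,-0.3,0,0,0,1]}}

```text
t: 16.02
tcp_pos: [0.5638, 0.2757, 0.092]
tool_rot: [0.709, 0.03, -0.704, 0.035]
force: [-1.5, -0.5, -1.9]
finger_gap: 0.151
```

```bash
python3 -c "
from h import *
print(to([.5649,.276,.074]),sense()['force'],sense()['ft_torque'],sense()['finger_gap'])"
```

```text
t 16.025 tcp [0.5638 0.2757 0.092 ] jaw deg -84.74 axis [ 0.007 -0.006 -1.   ]
[ 0.301 -0.005 -0.017] [-1.45047846 -0.52311836 -1.89487451] [-0.04340457  0.42711265 -0.01402075] 0.15099202664948236
```

Emit:
{"name": "step_arm", "arguments": {"increments": [-0.5,0,0,0,1,-1.2,0,0,0,1,-2,0,0,0,1,-2.6,0,0,0,1,-2.6,0,0,0,1]}}

```text
t: 16.65
tcp_pos: [0.5655, 0.2775, 0.2522]
tool_rot: [0.712, 0.031, -0.701, 0.034]
force: [0.4, 0.3, -3.0]
finger_gap: 0.153
```

```bash
python3 -c "
from h import *
print(to([.62,-.007,.25]),sense()['force'],sense()['ft_torque'],sense()['finger_gap'])
a=snapshot('side');cv2.imwrite('pics/sx.png',a)
cv2.imwrite('pics/c5.png',cv2.resize(a[30:190,210:370],None,fx=2.5,fy=2.5,interpolation=2))"
```

```text
t 16.65 tcp [0.5655 0.2775 0.2522] jaw deg -84.74 axis [ 0.016 -0.003 -1.   ]
[ 0.067  4.804 -0.469] [ 0.36867542  0.26600043 -3.02658207] [ 0.00812509 -0.02213677  0.03195968] 0.15308768909061676
```

View pics/c5.png

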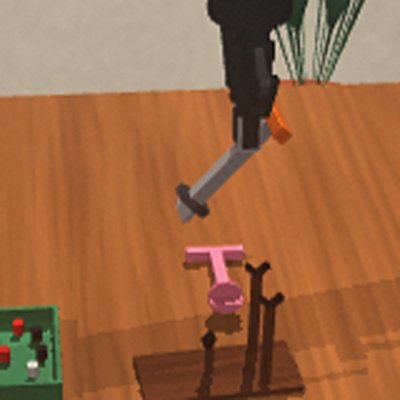

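The key is held by its shaft but still leans about 45°. Since I can only yaw the tool, I'll turn the key end for end and press its blade end gently against the flat front of the fixed tool case, so it swings upright between the pads. Next I'll locate that face.

Run:
```python
from h import *
t=cv2.imread("pics/top0.png").astype(float)
for c in(215,225,235,245,255,330,345):
    col=t[40:85,c-1:c+2].mean(1); sat=col[:,2]-col[:,0]; L=col.mean(1)
    i=40+np.argmax(np.diff(sat)); j=40+np.argmin(np.diff(L)[:i-42])
    print(c,"bottom row",i+.5,atz("top",(c,i+.5),0).round(4),"top row",j+.5,atz("top",(c,j+.5),.1).round(4))
# key pose in side view now
a=cv2.imread("pics/sx.png")
print("orange",rect(mask(a,(5,200,120),(16,255,255),(300,60,340,100)))[:2])
g=proj("side",[.565,.2775,.272])[0]; print("grasp px",g)
for th in(35,40,45,50):
    u=np.array([np.cos(np.radians(5.3))*np.sin(np.radians(th)),np.sin(np.radians(5.3))*np.sin(np.radians(th)),np.cos(np.radians(th))])
    print(th,"tip",proj("side",np.array([.565,.2775,.272])-.092*u)[0]-[210,30],"bar",proj("side",np.array([.565,.2775,.272])+.037*u)[0])
```

```text
215 bottom row 69.5 [0.8221 0.178  0.    ] top row 54.5 [0.8196 0.1638 0.1   ]
225 bottom row 69.5 [0.8226 0.1533 0.    ] top row 54.5 [0.82   0.1412 0.1   ]
235 bottom row 69.5 [0.823  0.1286 0.    ] top row 54.5 [0.8204 0.1185 0.1   ]
245 bottom row 69.5 [0.8235 0.1039 0.    ] top row 54.5 [0.8208 0.0959 0.1   ]
255 bottom row 69.5 [0.8239 0.0793 0.    ] top row 54.5 [0.8212 0.0733 0.1   ]
330 bottom row 68.5 [ 0.8298 -0.1052  0.    ] top row 53.5 [ 0.8265 -0.0959  0.1   ]
345 bottom row 68.5 [ 0.8304 -0.1421  0.    ] top row 53.5 [ 0.8271 -0.1296  0.1   ]
orange (array([320.97674419,  79.41860465]), ((320.20001220703125, 78.90000915527344), (15.20526123046875, 6.7082037925720215), 63.43495178222656))
grasp px [308.1124401   87.95341421]
35 tip [75.68134205 87.59438362] bar [317.56122489  75.46757243]
40 tip [73.14144954 86.09921975] bar [318.58364116  76.15090328]
45 tip [70.769859   84.38548318] bar [319.52267846  76.92313852]
50 tip [68.5849485  82.46295582] bar [320.37131568  77.7778319 ]
```

Emit:
{"name": "step_arm", "arguments": {"increments": [0,0.66,-0.4,-2,1,0,1.33,-0.8,-4,1,0,2,-1.2,-6,1,0,2.7,-1.6,-8,1,0,3.3,-1.94,-10,1], "grip_force": 30}}

```text
t: 17.32
tcp_pos: [0.6974, 0.0886, 0.2485]
tool_rot: [0.627, 0.327, -0.625, 0.332]
force: [1.1, 0.9, -2.4]
finger_gap: 0.151
```

Emit:
{"name": "step_arm", "arguments": {"increments": [0,0,0,-2,1,0,0,0,-4,1,0,0,0,-6,1,0,0,0,-8,1,0,0,0,-10,1]}}

```text
t: 17.95
tcp_pos: [0.6959, 0.0885, 0.245]
tool_rot: [0.425, 0.563, -0.427, 0.565]
force: [0.3, -0.1, -2.3]
finger_gap: 0.154
```

Emit:
{"name": "step_arm", "arguments": {"increments": [0,0,0,-2,1,0,0,0,-4,1,0,0,0,-6,1,0,0,0,-8,1,0,0,0,-10,1]}}

```text
t: 18.58
tcp_pos: [0.6943, 0.0884, 0.2415]
tool_rot: [0.144, 0.693, -0.148, 0.69]
force: [0.3, 0.3, -2.0]
finger_gap: 0.152
```

```bash
python3 -c "
from h import *
print(to([.72,.09,.095]),sense()['force'],sense()['q'].round(2),sense()['finger_gap'])"
```

```text
t 18.575 tcp [0.6943 0.0884 0.2415] jaw deg 66.19 axis [-0.005 -0.005 -1.   ]
[2.439 0.212 0.388] [ 0.31803298  0.3123132  -1.99475749] [-0.03  0.61  1.19 -0.    1.35 -1.18] 0.15248885834221032
```

Emit:
{"name": "step_arm", "arguments": {"increments": [0.6,0.05,0.1,-2,1,1.2,0.1,0.2,-4,1,1.8,0.21,0.39,-5.05,1,2.44,0.21,0.39,-5.05,1,2.44,0.21,0.39,-5.05,1]}}

```text
t: 19.2
tcp_pos: [0.7147, 0.0899, 0.0878]
tool_rot: [-0.01, 0.714, 0.007, 0.7]
force: [0.2, -0.2, -2.3]
finger_gap: 0.156
```

```bash
python3 -c "
from h import *
print(to([.8015,.09,.095]),sense()['force'],sense()['ft_torque'])
s=snapshot('side');cv2.imwrite('pics/k0.png',s)"
```

```text
t 19.2 tcp [0.7147 0.0899 0.0878] jaw deg 91.43 axis [-0.02  -0.004 -1.   ]
[-0.148 -0.034  1.444] [ 0.21047333 -0.24244311 -2.25946374] [-0.02455853  0.03007204 -0.00509417]
```

Emit:
{"name": "step_arm", "arguments": {"increments": [-0.12,-0.03,0.3,0,1,-0.12,-0.03,0.5,0,1,-0.12,-0.03,0.7,0,1,-0.12,-0.03,0.8,0,1,-0.12,-0.03,0.9,0,1]}}

```text
t: 19.88
tcp_pos: [0.7636, 0.0895, 0.0997]
tool_rot: [-0.011, 0.718, 0.007, 0.696]
force: [-17.9, -2.5, 8.4]
finger_gap: 0.154
```

```bash
python3 -c "
from h import *
print(to([.8015,.09,.095]),sense()['force'],sense()['ft_torque'])
s=snapshot('side');cv2.imwrite('pics/k1.png',s)
r=lambda i:cv2.resize(i[60:240,360:500],None,fx=2.6,fy=2.6,interpolation=2)
cv2.imwrite('pics/c6.png',np.hstack([r(cv2.imread('pics/k0.png')),r(s)]))"
```

```text
t 19.875 tcp [0.7636 0.0895 0.0997] jaw deg 91.47 axis [-0.032 -0.005 -0.999]
[ 0.059 -0.007  0.634] [-17.85958643  -2.47693587   8.44837921] [-1.66444654e-01  2.91554734e+00 -1.49514108e-03]
```

View pics/c6.png

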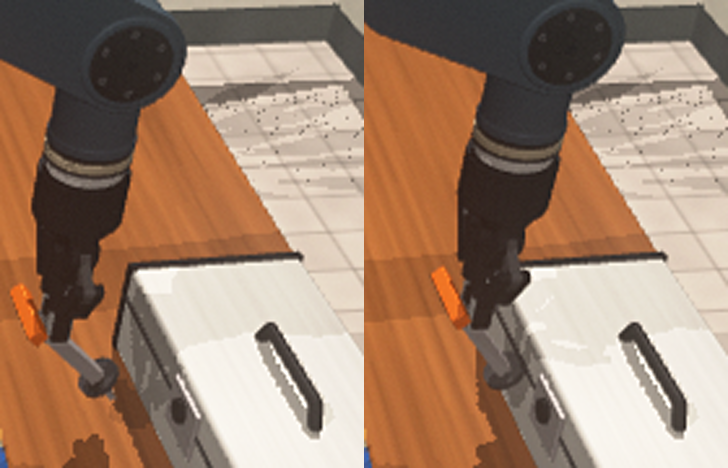

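The case does swing the key, which is now about 33° off vertical. But this shaft grip can never reach upright: the crossbar would run into the fingers, and the tool can't tilt. I'll put the key back in its rest and take it by the two ends of the crossbar. That grip leaves it free to swing to vertical. First, back off and turn round.

Emit:
{"name": "step_arm", "arguments": {"increments": [0,0,-0.6,0,1,-0.6,0,-1,0,1,-1.4,0.4,-1.4,2,1,-2.2,1,-1.8,4,1,-2.5,1.8,-2.2,6,1]}}

```text
t: 20.55
tcp_pos: [0.6374, 0.1951, 0.2592]
tool_rot: [0.174, 0.689, -0.18, 0.68]
force: [0.2, 0.7, -3.4]
finger_gap: 0.154
```

Emit:
{"name": "step_arm", "arguments": {"increments": [0,0,0,2,1,0,0,0,4,1,0,0,0,6,1,0,0,0,8,1,0,0,0,10,1]}}

```text
t: 21.18
tcp_pos: [0.6378, 0.1952, 0.2615]
tool_rot: [0.448, 0.547, -0.455, 0.542]
force: [-0.1, 0.6, -2.9]
finger_gap: 0.151
```

Emit:
{"name": "step_arm", "arguments": {"increments": [0,0,0,2,1,0,0,0,4,1,0,0,0,6,1,0,0,0,8,1,0,0,0,10,1]}}

```text
t: 21.8
tcp_pos: [0.6383, 0.1953, 0.2639]
tool_rot: [-0.637, -0.301, 0.643, -0.3]
force: [-0.2, 0.9, -2.5]
finger_gap: 0.154
```

```bash
python3 -c "
from h import *
print(to([.568,.2758,.17]),sense()['force'],sense()['q'].round(2),sense()['finger_gap'])"
```

```text
t 21.8 tcp [0.6383 0.1953 0.2639] jaw deg -39.66 axis [-0.008 -0.003 -1.   ]
[ 1.57  -1.751 -0.295] [-0.22069411  0.87848007 -2.53615926] [ 0.13  0.54  1.25 -0.    1.36  0.82] 0.15355472429659384
```

Emit:
{"name": "step_arm", "arguments": {"increments": [0.2,-0.4,-0.06,2,1,0.5,-0.8,-0.12,4,1,0.9,-1.2,-0.2,6,1,1.3,-1.75,-0.3,8,1,1.57,-1.75,-0.3,9,1]}}

```text
t: 22.42
tcp_pos: [0.5664, 0.278, 0.171]
tool_rot: [-0.704, -0.032, 0.709, -0.033]
force: [1.3, -0.5, -2.8]
finger_gap: 0.156
```

Run:
```python
from h import *
print(to([.569,.2757,.09]),sense()['force'])
s=snapshot('side');cv2.imwrite('pics/k2.png',s)
p=sense()["tcp_pos"]+[0,0,.02]
for th in(25,30,35,40):
    u=np.array([np.cos(np.radians(5.3))*np.sin(np.radians(th)),np.sin(np.radians(5.3))*np.sin(np.radians(th)),np.cos(np.radians(th))])
    a=p-.092*u; e=np.r_[-.087,.996,0]*.019
    print(th,"tip",proj("side",[a-e,a,a+e]).round(1).tolist(),"bar",proj("side",p+.037*u)[0].round(1))
k=mask(s,(5,200,120),(16,255,255),(270,60,350,150)); print("orange",rect(k))
cv2.imwrite('pics/c7.png',cv2.resize(s[70:220,230:370],None,fx=4,fy=4,interpolation=2))
```

```text
t 22.425 tcp [0.5664 0.278  0.171 ] jaw deg -84.69 axis [-0.007 -0.002 -1.   ]
[ 1.349  0.041 -0.049] [ 1.26177426 -0.52367135 -2.75312385]
25 tip [[292.5, 152.3], [291.0, 148.0], [289.6, 143.8]] bar [314.1 105.9]
30 tip [[289.8, 151.4], [288.3, 147.1], [286.9, 142.9]] bar [315.2 106.4]
35 tip [[287.2, 150.2], [285.7, 146.0], [284.3, 141.8]] bar [316.3 106.9]
40 tip [[284.7, 148.9], [283.3, 144.6], [281.9, 140.4]] bar [317.3 107.5]
orange (array([320.30769231, 109.58974359]), ((319.6999816894531, 109.40000915527344), (13.863621711730957, 7.155418395996094), 63.43495178222656), np.int32(78))
```

View pics/c7.png

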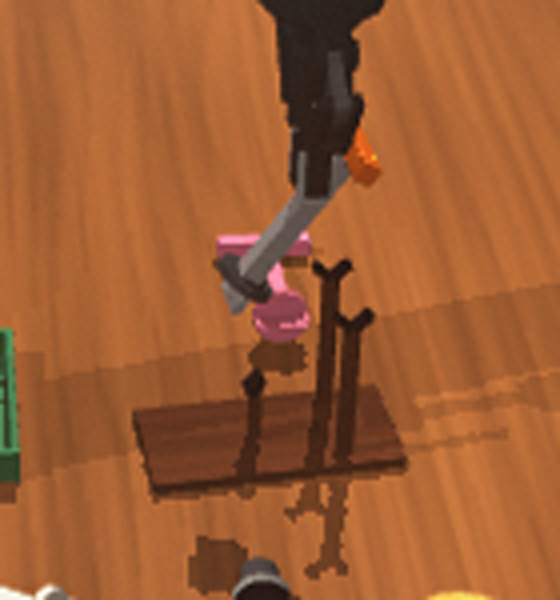

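Picture 10 shows the key leaning about 30°, its tip at crop (235,310) and the empty rest below. To seat it again it has to lean 45°. I'll press and drag the tip lightly on free table beside the rest to tilt it back.

Emit:
{"name": "step_arm", "arguments": {"increments": [0,0.9,0.3,0,1,0,1.9,0.55,0,1,0.6,2.1,0.55,0,1,1.4,2.1,0.55,0,1,1.75,2.1,0.55,0,1]}}

```text
t: 23.1
tcp_pos: [0.5444, 0.1471, 0.0644]
tool_rot: [-0.703, -0.031, 0.71, -0.033]
force: [0.6, -0.5, -2.6]
finger_gap: 0.148
```

```bash
python3 -c "
from h import *
print(to([.57,.15,.047]),sense()['force'])"
```

```text
t 23.1 tcp [0.5444 0.1471 0.0644] jaw deg -84.83 axis [-0.009 -0.003 -1.   ]
[ 0.286 -0.01  -0.433] [ 0.56055644 -0.53001108 -2.5614856 ]
```

Emit:
{"name": "step_arm", "arguments": {"increments": [0.06,0,0,0,1,0.12,0,-0.2,0,1,0.18,0,-0.4,0,1,0.24,0,-0.6,0,1,0.29,0,-0.8,0,1]}}

```text
t: 23.72
tcp_pos: [0.5922, 0.1515, 0.0468]
tool_rot: [-0.703, -0.031, 0.71, -0.033]
force: [-1.9, -0.2, 1.6]
finger_gap: 0.15
```

Run:
```python
from h import *
print(to([.545,.15,.17]),sense()['force'],sense()['ft_torque'])
s=snapshot('side');cv2.imwrite('pics/k3.png',s)
p=sense()["tcp_pos"]+[0,0,.02]
for th in(30,35,40,45,50):
    u=np.array([np.cos(np.radians(5.3))*np.sin(np.radians(th)),np.sin(np.radians(5.3))*np.sin(np.radians(th)),np.cos(np.radians(th))])
    print(th,"collar",proj("side",p-.073*u)[0].round(1),"bar",proj("side",p+.037*u)[0].round(1),"tip",proj("side",p-.092*u)[0].round(1))
k=mask(s,(5,200,120),(16,255,255),(290,100,360,210)); print("orange",rect(k))
```

```text
t 23.725 tcp [0.5922 0.1515 0.0468] jaw deg -84.81 axis [-0.011 -0.003 -1.   ]
[-2.045 -0.041  0.807] [-1.86884532 -0.2195296   1.55646969] [-0.08277293  0.71412528 -0.04793148]
30 collar [307.7 209.6] bar [331.7 177.3] tip [303.8 215. ]
35 collar [305.7 208.9] bar [332.7 177.7] tip [301.2 214. ]
40 collar [303.8 207.9] bar [333.7 178.2] tip [298.8 212.9]
45 collar [302.  206.9] bar [334.6 178.8] tip [296.5 211.5]
50 collar [300.4 205.6] bar [335.4 179.5] tip [294.5 210. ]
orange (array([336.84      , 183.78666667]), ((336.6000061035156, 183.7000274658203), (12.521980285644531, 6.7082037925720215), 63.43495178222656), np.int32(75))
```

Emit:
{"name": "step_arm", "arguments": {"increments": [-0.9,0,0.2,0,1,-1.9,0,0.26,0,1,-2,-0.8,0.26,0,1,-2,-1.8,0.26,0,1,-2,-2.1,0.26,0,1]}}

```text
t: 24.4
tcp_pos: [0.5685, 0.2795, 0.1667]
tool_rot: [-0.705, -0.033, 0.708, -0.033]
force: [-0.1, 0.8, -2.1]
finger_gap: 0.153
```

```bash
python3 -c "
from h import *
print(to([.565,.2757,.082]),sense()['force'])"
```

```text
t 24.4 tcp [0.5685 0.2795 0.1667] jaw deg -84.65 axis [-0.005 -0.001 -1.   ]
[1.412 0.057 0.056] [-0.05570225  0.7513669  -2.13999665]
```

Emit:
{"name": "step_arm", "arguments": {"increments": [0.3,0.057,0.056,0,1,0.8,0.057,0.056,0,1,1.2,0.057,0.056,0,1,1.4,0.057,0.056,0,1,1.4,0.057,0.056,0,1]}}

```text
t: 25.02
tcp_pos: [0.5649, 0.2752, 0.0817]
tool_rot: [-0.704, -0.032, 0.709, -0.034]
force: [0.1, -0.2, -1.6]
finger_gap: 0.15
```

```bash
python3 -c "
from h import *
print(to([.565,.2757,.075]),sense()['force'],sense()['ft_torque'])"
```

```text
t 25.025 tcp [0.5649 0.2752 0.0817] jaw deg -84.66 axis [-0.006 -0.002 -1.   ]
[ 0.111 -0.008 -0.004] [ 0.08842091 -0.21726166 -1.55621434] [-0.00915635 -0.04969427 -0.04242597]
```

Emit:
{"name": "step_arm", "arguments": {"increments": [0.05,0,0,0,1,0.1,0,0,0,1,0.12,0,0,0,1,0.12,0,0,0,1,0.12,0,0,0,1]}}

```text
t: 25.65
tcp_pos: [0.5656, 0.2754, 0.0768]
tool_rot: [-0.705, -0.033, 0.708, -0.034]
force: [-2.8, -0.9, 5.8]
finger_gap: 0.153
```

Emit:
{"name": "step_arm", "arguments": {"increments": [0,0,0,0,0.8,0,0,0,0,0.7,0,0,0,0,0.4,0,0,0,0,0,0,0,0,0,0]}}

```text
t: 26.28
tcp_pos: [0.5655, 0.2753, 0.0766]
tool_rot: [-0.705, -0.032, 0.708, -0.034]
force: [-0.5, 0.2, 0.8]
finger_gap: 0.915
```

Emit:
{"name": "step_arm", "arguments": {"increments": [-0.4,0,0,0,0,-0.8,0,0,0,0,-1.3,0,0,0,0,-1.6,0,0,0,0,-1.6,0,0,0,0]}}

```text
t: 26.9
tcp_pos: [0.5668, 0.2758, 0.174]
tool_rot: [-0.706, -0.033, 0.707, -0.033]
force: [-0.8, 0.9, 0.5]
finger_gap: 0.998
```

Run:
```python
from h import *
print(to([.591,.2783,.15]),sense()['force'])
s=snapshot('side');cv2.imwrite('pics/k4.png',s)
for f in("side0","k4"):
    im=cv2.imread(f"pics/{f}.png"); print(f,rect(mask(im,(5,200,120),(16,255,255),(305,128,330,160)))[:2])
d=cv2.absdiff(cv2.imread("pics/side0.png"),s)[125:195,255:335].max(2); ys,xs=np.nonzero(d>60); print("changed",len(xs),xs.min()+255 if len(xs) else 0,xs.max()+255 if len(xs) else 0,ys.min()+125 if len(xs) else 0,ys.max()+125 if len(xs) else 0)
cv2.imwrite('pics/c8.png',cv2.resize(s[90:210,250:350],None,fx=4,fy=4,interpolation=2))
```

```text
t 26.9 tcp [0.5668 0.2758 0.174 ] jaw deg -84.65 axis [-0.001 -0.001 -1.   ]
[ 0.399 -0.005 -0.405] [-0.84623178  0.93773859  0.4623304 ]
side0 (array([315.26771654, 141.07086614]), ((315.4482727050781, 141.12069702148438), (20.240793228149414, 6.685031414031982), 68.19859313964844))
k4 (array([315.24409449, 141.01574803]), ((315.36212158203125, 141.15518188476562), (20.240793228149414, 6.499336242675781), 68.19859313964844))
changed 0 0 0 0 0
```

The key is back exactly as it started: no side pixels changed and the crossbar centroid is identical. Now taking the crossbar by its two ends.

Emit:
{"name": "step_arm", "arguments": {"increments": [0,0,-0.4,0,0,0.4,0,-0.4,0,0,0.9,0,-0.4,0,0,1.38,0,-0.4,0,0,1.38,0,-0.4,0,0]}}

```text
t: 27.58
tcp_pos: [0.5862, 0.2766, 0.0856]
tool_rot: [-0.702, -0.032, 0.711, -0.034]
force: [0.1, -0.3, 0.1]
finger_gap: 1.001
```

Emit:
{"name": "step_arm", "arguments": {"increments": [0,0,0,0,0.1,0,0,0,0,0.2,0,0,0,0,0.3,0,0,0,0,0.3,0,0,0,0,0.3]}}

```text
t: 28.2
tcp_pos: [0.5862, 0.2768, 0.0862]
tool_rot: [-0.702, -0.032, 0.711, -0.034]
force: [-2.1, 0.7, 1.4]
finger_gap: 0.808
```

Run:
```python
from h import *
print(to([.591,.2783,.091]),sense()['force'],sense()['finger_gap'])
s=snapshot('side');cv2.imwrite('pics/c8.png',cv2.resize(s[60:200,250:370],None,fx=4,fy=4,interpolation=2))
```

```text
t 28.2 tcp [0.5862 0.2768 0.0862] jaw deg -84.65 axis [-0.012 -0.004 -1.   ]
[-0.081 -0.018 -0.081] [-2.09846798  0.67175605  1.40291218] 0.8084126401416599
```

View pics/c8.png

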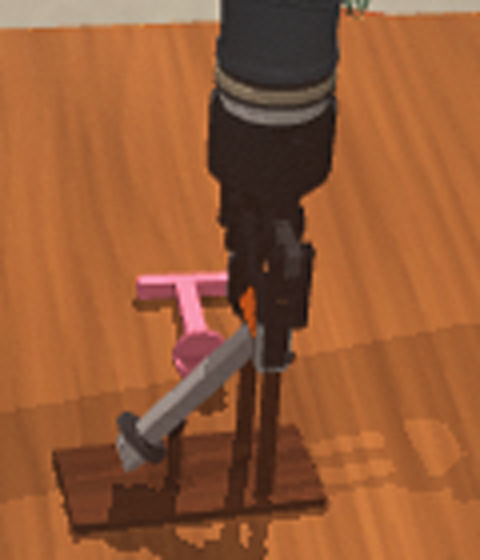

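The fingers sit on the crossbar's ends (opening 69 mm). Lifting.

Emit:
{"name": "step_arm", "arguments": {"increments": [0,0,0,0,0.5,0,0,0,0,1,-0.15,0,0,0,1,-0.4,0,0,0,1,-0.7,0,0,0,1], "grip_force": 30}}

```text
t: 28.88
tcp_pos: [0.5705, 0.2739, 0.1188]
tool_rot: [-0.688, -0.03, 0.724, -0.036]
force: [-16.5, 0.5, -40.0]
finger_gap: 0.801
```

Run:
```python
from h import *
print(to([.591,.2783,.091]),sense()['force'],sense()['ft_torque'],sense()['finger_gap'])
s=snapshot('side');cv2.imwrite('pics/k5.png',s)
```

```text
t 28.875 tcp [0.5705 0.2739 0.1188] jaw deg -84.65 axis [-0.05  -0.012 -0.999]
[ 0.444 -0.045 -0.369] [-16.46902198   0.52766423 -39.98368622] [ 0.28543494  1.96098515 -0.1180047 ] 0.8008735982755775
```

The pull is 40 N, so the pads have caught the posts along with the bar. Letting go at once and checking.

Emit:
{"name": "step_arm", "arguments": {"increments": [0.1,0,0,0,0.6,0.2,0,0,0,0.3,0.2,0,0,0,0,0.2,0,0,0,0,0.2,0,0,0,0]}}

```text
t: 29.55
tcp_pos: [0.5711, 0.2741, 0.1091]
tool_rot: [-0.69, -0.03, 0.723, -0.036]
force: [-0.0, -0.7, -0.2]
finger_gap: 0.999
```

Run:
```python
from h import *
print(to([.591,.2783,.091]),sense()['force'],sense()['ft_torque'],sense()['finger_gap'])
s=snapshot('side');cv2.imwrite('pics/k6.png',s)
for f in("side0","k5","k6"):
    im=cv2.imread(f"pics/{f}.png"); print(f,rect(mask(im,(5,200,120),(16,255,255),(295,110,340,175))))
    g=cv2.cvtColor(im[155:190,270:305],cv2.COLOR_BGR2GRAY).astype(float)
    if f=="side0": g0=g
    print(abs(g-g0).max(), (abs(g-g0)>30).sum())
```

```text
t 29.55 tcp [0.5711 0.2741 0.1091] jaw deg -84.62 axis [-0.046 -0.011 -0.999]
[ 0.286 -0.04  -0.351] [-6.48050843e-04 -6.64937037e-01 -1.89390356e-01] [-0.03507982 -0.02000153  0.00450462] 0.9991308303614305
side0 (array([315.26771654, 141.07086614]), ((315.4482727050781, 141.12069702148438), (20.240793228149414, 6.685031414031982), 68.19859313964844), np.int32(127))
0.0 0
k5 (array([306.32608696, 129.67391304]), ((306.0, 130.5), (13.0, 4.0), 90.0), np.int32(46))
92.0 136
k6 (array([308.19672131, 149.1557377 ]), ((308.1551513671875, 148.637939453125), (20.240793228149414, 6.499336242675781), 68.19859313964844), np.int32(122))
95.0 113
```

Emit:
{"name": "step_arm", "arguments": {"increments": [-0.3,0,0,0,0,-0.8,0,0,0,0,-1.6,0.5,0,0,0,-1.6,1.5,0.5,0,0,-1.6,2.5,1,0,0]}}

```text
t: 30.22
tcp_pos: [0.5337, 0.1276, 0.2109]
tool_rot: [-0.691, -0.03, 0.721, -0.037]
force: [1.0, -1.1, -1.5]
finger_gap: 1.002
```

Emit:
{"name": "step_arm", "arguments": {"increments": [0,1,0.5,0,0,0,2,1,0,0,0,2.5,1.2,0,0,0,2.5,1.2,0,0,0,2.5,1.2,0,0]}}

```text
t: 30.85
tcp_pos: [0.477, -0.0284, 0.216]
tool_rot: [-0.692, -0.03, 0.72, -0.037]
force: [-0.1, 0.8, -0.4]
finger_gap: 1.001
```

Run:
```python
from h import *
s=snapshot('side');t=snapshot('top');cv2.imwrite('pics/k7s.png',s);cv2.imwrite('pics/k7t.png',t)
print(sense()["tcp_pos"],sense()["q"].round(2))
r=lambda i,f:cv2.resize(i,None,fx=f,fy=f,interpolation=2)
cv2.imwrite('pics/c9.png',np.vstack([np.hstack([r(s[100:215,250:350],4),r(t[130:245,135:235],4)]) ,]))
```

```text
[ 0.47691441 -0.0276049   0.21555302] [-0.28  0.34  1.76 -0.03  1.08  1.21]
```

View pics/c9.png

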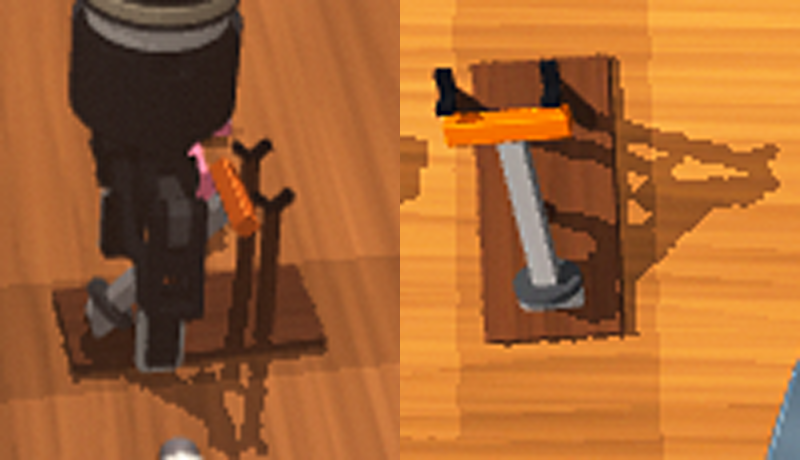

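The key now rests with its bar against the near side of the tall posts: bar at top crop (508,126) and side crop (232,192), tip on the rest base. It looks stable, and the bar ends are clear of the forks. Pictures are used up, so numbers only from here.

Run:
```python
from h import *
t=cv2.imread("pics/k7t.png");s=cv2.imread("pics/k7s.png")
T=lambda a,b:((a-400+.5)/4-.5+135,(b+.5)/4-.5+130); S=lambda a,b:((a+.5)/4-.5+250,(b+.5)/4-.5+100)
rt=rect(mask(t,(5,200,150),(16,255,255),(143,152,180,170)));rs=rect(mask(s,(5,200,120),(16,255,255),(295,130,320,165)));print(rt,rs)
b,e=tri(rt[0],rs[0]);print("bar",b,e)
print("bar0",tri((158.07,151.33),(315.27,141.07)))
for n,p,q in(("barL",(443,131),(216,163)),("barR",(571,121),(246,222)),("collar",(550,282),(112,303)),("tip",(556,303),(97,325))): print(n,tri(T(*p),S(*q)))
# bar direction in top at its height
an=rt[1]; box=cv2.boxPoints(an); ed=sorted([(np.linalg.norm(box[i]-box[i-1]),i) for i in range(4)])[-1][1]
p,q=atz("top",box[ed],b[2]),atz("top",box[ed-1],b[2]);d=p-q;print("bar len",np.linalg.norm(d),"deg",np.degrees(np.arctan2(d[1],d[0])))
print(to([b[0]-.003,b[1],.17]))
```

```text
(array([161.43181818, 161.27727273]), ((161.3688507080078, 161.057373046875), (8.3292875289917, 30.96322250366211), 84.80557250976562), np.int32(220)) (array([308.216, 149.032]), ((308.1551513671875, 148.637939453125), (20.240793228149414, 6.499336242675781), 68.19859313964844), np.int32(125))
bar [0.57300189 0.27558773 0.09823373] 0.0009358849846226303
bar0 (array([0.5907779 , 0.27824473, 0.12003771]), np.float64(0.0013639247800026765))
barL (array([0.56723496, 0.31015913, 0.10228862]), np.float64(0.004630599075090225))
barR (array([0.57531767, 0.23851683, 0.10540266]), np.float64(0.0014709680435462508))
collar (array([0.49346237, 0.26506327, 0.02596608]), np.float64(0.0010139967420935434))
tip (array([0.48308594, 0.26510905, 0.00810271]), np.float64(6.0575099160862e-05))
bar len 0.068979175870927 deg 96.40443168378961
t 30.95 tcp [ 0.4769 -0.0276  0.2156] jaw deg -84.46 axis [-0.041 -0.012 -0.999]
[ 0.636 -4.886 -2.06 ]
```

Emit:
{"name": "step_arm", "arguments": {"increments": [0.1,-1,-0.4,0,0,0.3,-2,-0.8,0,0,0.5,-3,-1.2,0,0,0.6,-4,-1.6,0,0,0.63,-4.9,-2,-0.17,0]}}

```text
t: 31.58
tcp_pos: [0.5631, 0.2715, 0.1703]
tool_rot: [-0.691, -0.037, 0.721, -0.044]
force: [0.7, 0.1, 0.1]
finger_gap: 0.997
```

```bash
python3 -c "
from h import *
print(to([.567,.2752,.071]),sense()['force'])"
```

```text
t 31.575 tcp [0.5631 0.2715 0.1703] jaw deg -83.43 axis [-0.042 -0.012 -0.999]
[ 1.65  -0.066 -0.143] [0.69425043 0.07975986 0.14092387]
```

Emit:
{"name": "step_arm", "arguments": {"increments": [0.4,-0.06,-0.1,0,0,0.9,-0.06,-0.12,0,0,1.4,-0.06,-0.14,0,0,1.65,-0.06,-0.14,0,0,1.65,-0.06,-0.14,0,0]}}

```text
t: 32.2
tcp_pos: [0.5658, 0.2755, 0.0699]
tool_rot: [-0.69, -0.037, 0.722, -0.045]
force: [-0.3, 0.5, 0.6]
finger_gap: 1.003
```

Emit:
{"name": "step_arm", "arguments": {"increments": [0,0,0,0,0.1,0,0,0,0,0.2,0,0,0,0,0.25,0,0,0,0,0.3,0,0,0,0,0.3]}}

```text
t: 32.83
tcp_pos: [0.5666, 0.2758, 0.0706]
tool_rot: [-0.691, -0.037, 0.721, -0.044]
force: [0.8, 1.3, 1.2]
finger_gap: 0.801
```

```bash
python3 -c "
from h import *
print(to([.567,.2752,.071]),sense()['force'],sense()['ft_torque'],sense()['finger_gap'])"
```

```text
t 32.825 tcp [0.5666 0.2758 0.0706] jaw deg -83.38 axis [-0.042 -0.012 -0.999]
[-0.006  0.01  -0.005] [0.78237797 1.27203556 1.21712154] [ 0.25913915 -0.11444438 -0.07663846] 0.8006266061561848
```

Emit:
{"name": "step_arm", "arguments": {"increments": [0,0,0,0,0.6,0,0,0,0,1,-0.1,0,0.05,0,1,-0.2,0,0.1,0,1,-0.25,0,0.15,0,1], "grip_force": 30}}

```text
t: 33.45
tcp_pos: [0.558, 0.2748, 0.0863]
tool_rot: [-0.691, -0.037, 0.721, -0.044]
force: [-0.6, 0.2, -2.7]
finger_gap: 0.801
```

Run:
```python
from h import *
print(to([.567,.2752,.071]),sense()['force'],sense()['ft_torque'],sense()['finger_gap'])
s=snapshot('side');cv2.imwrite('pics/k8.png',s)
print(rect(mask(s,(5,200,120),(16,255,255),(295,110,330,165)))[:2])
```

```text
t 33.45 tcp [0.558  0.2748 0.0863] jaw deg -83.37 axis [-0.042 -0.012 -0.999]
[ 0.248  0.008 -0.16 ] [-0.55133745  0.18704845 -2.68419723] [ 0.02342035 -0.13600254  0.0323019 ] 0.8006303959173983
(array([301.4       , 139.13333333]), ((301.9499816894531, 139.84999084472656), (9.803059577941895, 3.7947328090667725), 71.56504821777344))
```

Clean lift, 2.7 N. Raising it clear with a lighter grip, then checking whether it swings down by itself.

Emit:
{"name": "step_arm", "arguments": {"increments": [-0.5,0,0.1,0,1,-1.2,0,0.1,0,1,-2,0,0.1,0,1,-2.8,0,0.1,0,1,-3,0,0.1,0,1], "grip_force": 20}}

```text
t: 34.12
tcp_pos: [0.5612, 0.2769, 0.2705]
tool_rot: [-0.693, -0.038, 0.718, -0.044]
force: [0.7, -0.6, -3.6]
finger_gap: 0.802
```

```bash
cat > lean.py <<'E'
from h import *
def lean(yawdir, L=.129, up=.028):
    """compare predicted dark-collar/shaft line with picture: grey pixels along the predicted key axis"""
    st=sense(); s=snapshot("side"); hsv=cv2.cvtColor(s,cv2.COLOR_BGR2HSV)
    g=(hsv[...,1]<70).astype(float)
    p=st["tcp_pos"]+[0,0,up]; best=[]
    for th in range(-20,75,5):
        u=np.array([np.cos(np.radians(yawdir))*np.sin(np.radians(th)),np.sin(np.radians(yawdir))*np.sin(np.radians(th)),np.cos(np.radians(th))])
        c=proj("side",[p-q*u for q in np.arange(.035,.105,.004)])
        best.append((round(float(np.mean([g[int(round(v)),int(round(w))] for w,v in c])),2),th,c[-1].round(0).tolist()))
    cv2.imwrite("pics/lean.png",s); return sorted(best)[::-1][:5]
E
python3 -c "
from lean import *
print(to([.7,.09,.12]),sense()['force'],sense()['ft_torque'],sense()['finger_gap']); print(lean(6.6))"
```

```text
t 34.125 tcp [0.5612 0.2769 0.2705] jaw deg -83.35 axis [-0.035 -0.01  -0.999]
[ 2.457  3.346 -2.027] [ 0.65919091 -0.61033788 -3.60445359] [ 0.07177495 -0.28344098  0.01277129] 0.8023369094396152
[(1.0, 45, [276.0, 108.0]), (1.0, 40, [279.0, 110.0]), (0.89, 35, [282.0, 112.0]), (0.5, 30, [285.0, 113.0]), (0.28, 50, [274.0, 106.0])]
```

Emit:
{"name": "step_arm", "arguments": {"increments": [0,0.67,-0.4,-2,1,0,1.33,-0.8,-4,1,0,2,-1.2,-6,1,0,2.7,-1.6,-8,1,0,3.35,-2,-10,1], "grip_force": 25}}

```text
t: 34.8
tcp_pos: [0.7024, 0.0895, 0.2632]
tool_rot: [-0.607, -0.341, 0.636, -0.333]
force: [-0.0, 0.7, -1.9]
finger_gap: 0.804
```

Emit:
{"name": "step_arm", "arguments": {"increments": [0,0,0,-2,1,0,0,0,-4,1,0,0,0,-6,1,0,0,0,-8,1,0,0,0,-10,1]}}

```text
t: 35.42
tcp_pos: [0.7005, 0.0896, 0.2595]
tool_rot: [0.406, 0.581, -0.432, 0.557]
force: [0.2, -0.3, -2.0]
finger_gap: 0.805
```

Emit:
{"name": "step_arm", "arguments": {"increments": [0,0,0,-2,1,0,0,0,-4,1,0,0,0,-6,1,0,0,0,-8,1,0,0,0,-10,1]}}

```text
t: 36.05
tcp_pos: [0.6985, 0.0896, 0.2557]
tool_rot: [0.13, 0.712, -0.144, 0.675]
force: [0.5, -0.5, -2.8]
finger_gap: 0.805
```

```bash
python3 -c "
from lean import *
print(to([.715,.09,.122]),sense()['force'],sense()['q'].round(2),sense()['finger_gap'])"
```

```text
t 36.05 tcp [0.6985 0.0896 0.2557] jaw deg 67.64 axis [-0.056 -0.009 -0.998]
[2.209 0.178 0.359] [ 0.50421614 -0.54784552 -2.82755102] [-0.03  0.63  1.11 -0.01  1.46 -1.2 ] 0.8052032733232456
```

Emit:
{"name": "step_arm", "arguments": {"increments": [0.6,0.05,0.1,-2,1,1.2,0.1,0.2,-4,1,1.8,0.18,0.27,-4.8,1,2.2,0.18,0.27,-4.8,1,2.2,0.18,0.27,-4.8,1]}}

```text
t: 36.67
tcp_pos: [0.7056, 0.0922, 0.117]
tool_rot: [-0.013, 0.731, 0.007, 0.682]
force: [-0.7, -0.2, -2.4]
finger_gap: 0.804
```

```bash
python3 -c "
from lean import *
print(to([.80,.09,.122]),sense()['force']); print(lean(181.5))"
```

```text
t 36.675 tcp [0.7056 0.0922 0.117 ] jaw deg 91.61 axis [-0.068 -0.009 -0.998]
[-0.19  -0.082  1.562] [-0.74787684 -0.20522145 -2.44775664]
[(0.94, 35, [397.0, 202.0]), (0.89, 40, [401.0, 200.0]), (0.5, 30, [394.0, 204.0]), (0.39, 65, [414.0, 188.0]), (0.33, 70, [416.0, 185.0])]
```

Emit:
{"name": "step_arm", "arguments": {"increments": [-0.1,-0.04,0.3,0,1,-0.15,-0.04,0.6,0,1,-0.19,-0.04,0.8,0,1,-0.19,-0.04,1,0,1,-0.19,-0.04,1.2,0,1]}}

```text
t: 37.35
tcp_pos: [0.7801, 0.0919, 0.1279]
tool_rot: [-0.013, 0.729, 0.007, 0.684]
force: [-2.2, 0.0, -1.8]
finger_gap: 0.802
```

```bash
python3 -c "
from lean import *
print(to([.80,.09,.122]),sense()['force'],sense()['finger_gap']); print(lean(181.5))"
```

```text
t 37.35 tcp [0.7801 0.0919 0.1279] jaw deg 91.61 axis [-0.064 -0.009 -0.998]
[ 0.078 -0.04   0.336] [-2.16474406  0.04620608 -1.7559762 ] 0.8024914269275528
[(1.0, 70, [448.0, 179.0]), (1.0, 30, [425.0, 198.0]), (1.0, 25, [422.0, 200.0]), (1.0, 15, [414.0, 203.0]), (1.0, 10, [411.0, 203.0])]
```

Emit:
{"name": "step_arm", "arguments": {"increments": [0.06,0,0.1,0,1,0.06,0,0.18,0,1,0.06,0,0.25,0,1,0.06,0,0.32,0,1,0.06,0,0.32,0,1]}}

```text
t: 38.02
tcp_pos: [0.8011, 0.0924, 0.1226]
tool_rot: [-0.013, 0.728, 0.007, 0.685]
force: [-1.9, 0.3, -1.4]
finger_gap: 0.801
```

Emit:
{"name": "step_arm", "arguments": {"increments": [0,0,-0.4,0,1,-0.4,0,-1,0,1,-1,-0.3,-1.6,1,1,-1.6,-0.7,-2.2,2,1,-1.9,-1,-2.6,2.4,1]}}

```text
t: 38.65
tcp_pos: [0.6546, 0.0282, 0.2496]
tool_rot: [0.059, 0.723, -0.07, 0.685]
force: [0.9, -0.0, -2.2]
finger_gap: 0.805
```

```bash
python3 -c "
from lean import *
print(to([.62,-.007,.19]),sense()['force'],sense()['finger_gap']); print(lean(170))
s=cv2.imread('pics/lean.png');p=sense()['tcp_pos']+[.002,0,.028];c=proj('side',p)[0].astype(int);print(c)
hsv=cv2.cvtColor(s,cv2.COLOR_BGR2HSV)
for r in range(c[1]+8,c[1]+75,4):
    x0=c[0]-30;g=(hsv[r,x0:x0+60,1]<90);print(r,''.join('#' if v else '.' for v in g), '@',c[0]-x0)"
```

```text
t 38.65 tcp [0.6546 0.0282 0.2496] jaw deg 79.53 axis [-0.054 -0.01  -0.998]
[ 1.03  -0.661 -0.408] [ 0.8875096  -0.03593348 -2.16363115] 0.8053582777159818
[(1.0, 5, [367.0, 184.0]), (0.78, 0, [363.0, 184.0]), (0.28, -5, [359.0, 184.0]), (0.22, 10, [372.0, 184.0]), (0.11, 15, [376.0, 183.0])]
[369 143]
151 ...........................##.......##...................... @ 30
155 ...........................##########....................... @ 30
159 ........................#######............................. @ 30
163 .........................######............................. @ 30
167 .........................#######............................ @ 30
171 ..........................######............................ @ 30
175 ..........................######............................ @ 30
179 ..........................#######........................... @ 30
183 ......................#################..................... @ 30
187 .....................##################..................... @ 30
191 ........................###########......................... @ 30
195 ..............................##............................ @ 30
199 ............................................................ @ 30
203 ............................................................ @ 30
207 ............................................................ @ 30
211 ............................................................ @ 30
215 ............................................................ @ 30
```

Run:
```python
from lean import *
s=cv2.imread('pics/lean.png'); st=sense(); p=st["tcp_pos"]+[.0015,.0003,.028]
th=np.radians(3.5); tip=p-.129*np.array([np.cos(np.radians(170))*np.sin(th),np.sin(np.radians(170))*np.sin(th),np.cos(th)])
col=p-.113*np.array([np.cos(np.radians(170))*np.sin(th),np.sin(np.radians(170))*np.sin(th),np.cos(th)])
print("pred tip",tip,proj("side",tip),"collar low",proj("side",col))
# collar/blade rows at subpixel
hsv=cv2.cvtColor(s,cv2.COLOR_BGR2HSV)
for r in range(178,202): 
    x=np.nonzero(hsv[r,350:395,1]<90)[0]+350; print(r,(x.min(),x.max(),len(x)) if len(x) else None,end=' ')
print()
# slot dark pixels in side now and first picture
for f in("side0","lean"):
    im=cv2.imread(f"pics/{f}.png")[214:242,330:362]; h=cv2.cvtColor(im,cv2.COLOR_BGR2HSV); 
    c,r,a=rect((h[...,2]<60).astype(np.uint8)*255); u=c+[330,214]; print(f,u,a,r,"slot",atz("side",u,.084))
```

```text
pred tip [0.66211009 0.02457361 0.15125583] [[365.77800754 193.36605315]] collar low [[366.16891951 187.61289159]]
178 (np.int64(365), np.int64(371), 7) 179 (np.int64(365), np.int64(371), 7) 180 (np.int64(365), np.int64(372), 8) 181 (np.int64(364), np.int64(375), 12) 182 (np.int64(362), np.int64(376), 15) 183 (np.int64(361), np.int64(377), 17) 184 (np.int64(361), np.int64(377), 17) 185 (np.int64(360), np.int64(377), 18) 186 (np.int64(360), np.int64(377), 18) 187 (np.int64(360), np.int64(377), 18) 188 (np.int64(360), np.int64(377), 17) 189 (np.int64(361), np.int64(376), 16) 190 (np.int64(362), np.int64(374), 13) 191 (np.int64(363), np.int64(373), 11) 192 (np.int64(367), np.int64(369), 2) 193 (np.int64(369), np.int64(369), 1) 194 (np.int64(369), np.int64(370), 2) 195 (np.int64(369), np.int64(370), 2) 196 (np.int64(369), np.int64(370), 2) 197 (np.int64(370), np.int64(370), 1) 198 None 199 None 200 None 201 None 
side0 [346.05555556 229.55555556] 18 ((16.0, 16.0), (6.0, 2.0), 90.0) slot [ 0.61744461 -0.01470799  0.084     ]
lean [346.05555556 229.55555556] 18 ((16.0, 16.0), (6.0, 2.0), 90.0) slot [ 0.61744461 -0.01470799  0.084     ]
```

```bash
cat > fit.py <<'E'
from h import *
from scipy.optimize import least_squares
def fit(img,yaw,rows,c0,half=10,L=(.02,.129)):
    """fit base point + lean of key axis to shaft centre columns in side picture (rows of plain shaft)"""
    hsv=cv2.cvtColor(img,cv2.COLOR_BGR2HSV); obs=[]
    for r in rows:
        x=np.nonzero(hsv[r,c0-half:c0+half,1]<90)[0]+c0-half
        if 4<=len(x)<=9: obs.append((r,x.mean()))
    obs=np.array(obs); st=sense(); ax=Ro.from_quat(st["tool_rot"]).as_matrix()[:,0]; p=st["tcp_pos"]-.028*ax
    h=np.array([np.cos(np.radians(yaw)),np.sin(np.radians(yaw)),0])
    def pts(v,q): return p+v[0]*h-np.outer(q,np.sin(v[1])*h+[0,0,np.cos(v[1])])
    q=np.linspace(0,.13,60)
    def f(v):
        c=proj("side",pts(v,q)); return np.interp(obs[:,0],c[:,1],c[:,0])-obs[:,1]
    s=least_squares(f,[0,0]); tip=pts(s.x,np.array([.129]))[0]
    return s.x[0],np.degrees(s.x[1]),np.abs(s.fun).max(),tip,proj("side",tip)[0],obs
E
python3 - <<'E'
from fit import *
im=cv2.imread("pics/lean.png")
for rows in(range(158,181),):
    r=fit(im,-10.5,rows,368); print(r[:5],r[5].tolist())
# cam centre by side: whole top ellipse of yellow: bright top face
s=cv2.imread("pics/side0.png"); k=mask(s,(20,60,60),(38,255,255),(325,210,368,245)); ys,xs=np.nonzero(k); print("yellow cols",xs.min(),xs.max(),"top row",ys.min()); print(atz("side",((xs.min()+xs.max())/2,226.5),.084), proj("side",[.6197,-.007,.084]))
E
```

```text
(np.float64(-0.009104843394640228), np.float64(-10.927324043221434), np.float64(0.3695652518177326), array([0.66948657, 0.02320461, 0.15330947]), array([369.37517551, 192.85385404])) [[158.0, 366.0], [159.0, 366.0], [160.0, 366.0], [161.0, 366.5], [162.0, 366.5], [163.0, 366.5], [164.0, 366.5], [165.0, 366.5], [166.0, 367.0], [167.0, 367.0], [168.0, 367.0], [169.0, 367.0], [170.0, 367.0], [171.0, 367.5], [172.0, 367.5], [173.0, 367.5], [174.0, 367.5], [175.0, 367.5], [176.0, 367.5], [177.0, 367.5], [178.0, 368.0], [179.0, 368.0], [180.0, 368.5]]
yellow cols 332 360 top row 218
[ 0.61915029 -0.00506249  0.084     ] [[346.41120374 227.08687574]]
```

```bash
python3 -c "
from h import *
print(to([.6054,-.002,.194]),sense()['q'].round(2))"
```

```text
t 38.7 tcp [0.6529 0.0256 0.252 ] jaw deg 79.42 axis [-0.055 -0.013 -0.998]
[ 1.015 -0.576 -0.641] [-0.12  0.55  1.26 -0.02  1.38 -1.5 ]
```

Emit:
{"name": "step_arm", "arguments": {"increments": [0.2,-0.25,-0.3,0,1,0.5,-0.5,-0.6,0,1,0.9,-0.58,-0.64,0,1,1,-0.58,-0.64,0,1,1,-0.58,-0.64,0,1]}}

```text
t: 39.33
tcp_pos: [0.6064, -0.0021, 0.1949]
tool_rot: [0.059, 0.722, -0.072, 0.685]
force: [1.4, 0.1, -2.2]
finger_gap: 0.797
```

Run:
```python
from fit import *
snapshot("side"); s=snapshot("side"); cv2.imwrite("pics/k9.png",s)
p=sense()["tcp_pos"]; print(to([.6054,-.002,.194]),p,sense()["force"])
c=proj("side",p+[-.003,0,.028-.07])[0].astype(int); print(c)
hsv=cv2.cvtColor(s,cv2.COLOR_BGR2HSV)
for r in range(c[1]-25,c[1]+45,2): print(r,''.join('#' if v<90 else '.' for v in hsv[r,c[0]-25:c[0]+30,1]))
```

```text
t 39.425 tcp [ 0.6068 -0.0021  0.1958] jaw deg 79.44 axis [-0.052 -0.013 -0.999]
[ 0.031 -0.002 -0.022] [ 0.60683899 -0.00209485  0.19576141] [ 0.15077325 -0.03553705 -3.63904011]
[341 201]
176 ...........................###.......#.................
178 ...........................##.......##.................
180 ...........................##.......##.................
182 ..........................###.......#..................
184 ..........................##.......##..................
186 ..........................####.....##..................
188 ........................#######..##....................
190 ........................#######........................
192 .........................######........................
194 .........................#######.......................
196 .........................#######.......................
198 .........................#######.......................
200 ..........................######.......................
202 ..........................######.......................
204 ..........................#######......................
206 ......
[... 489 characters left out ...]
..............####......................
224 ..............................##.......................
226 ..............................##.......................
228 .......................................................
230 ###............#............................#..........
232 ...............#............###..............#.........
234 ...............#.......................................
236 .......................................................
238 ..........................................#............
240 .........................................#.............
242 ..................###..................#...............
244 .................#######...........####................
```

Run:
```python
from fit import *
s=cv2.imread("pics/k9.png")
r=fit(s,-10.5,range(189,209),344); print(r[:5])
tip=r[3]; c=np.array([.6192,-.0068]); print("to shift",c-tip[:2], "slot px",proj("side",[*c,.084]))
hsv=cv2.cvtColor(s,cv2.COLOR_BGR2HSV)
for q in range(220,234): print(q,s[q,340:354].tolist()[4:9])
```

```text
(np.float64(-0.010309996913625953), np.float64(-10.113360450929177), np.float64(0.2812029959758888), array([ 0.62044182, -0.00397352,  0.09672484]), array([347.0105174 , 221.88527532]))
to shift [-0.00124182 -0.00282648] slot px [[346.16999493 227.03806261]]
220 [[45, 50, 61], [47, 50, 62], [47, 51, 64], [46, 50, 63], [44, 50, 61]]
221 [[42, 43, 55], [46, 47, 61], [43, 47, 60], [44, 49, 61], [52, 52, 63]]
222 [[39, 47, 62], [42, 48, 60], [46, 49, 61], [47, 49, 59], [40, 43, 61]]
223 [[45, 82, 117], [51, 69, 92], [68, 72, 83], [67, 66, 78], [59, 88, 120]]
224 [[43, 103, 150], [43, 84, 124], [89, 92, 106], [90, 90, 99], [80, 133, 181]]
225 [[42, 96, 142], [32, 76, 120], [87, 92, 106], [89, 89, 98], [79, 133, 180]]
226 [[34, 71, 104], [29, 54, 83], [83, 87, 98], [88, 87, 96], [87, 147, 198]]
227 [[30, 62, 91], [20, 19, 33], [43, 46, 56], [77, 74, 84], [84, 174, 235]]
228 [[32, 65, 94], [20, 20, 35], [21, 24, 39], [32, 35, 50], [76, 186, 238]]
229 [[33, 63, 90], [20, 21, 36], [23, 24, 38], [20, 28, 45], [79, 187, 239]]
230 [[31, 37, 56], [21, 24, 39], [21, 24, 39], [21, 31, 47], [75, 175, 230]]
231 [[53, 58, 74], [33, 33, 47], [31, 34, 47], [23, 32, 50], [40, 86, 135]]
232 [[53, 59, 74], [53, 55, 65], [55, 56, 66], [28, 37, 53], [43, 91, 139]]
233 [[51, 60, 80], [52, 57, 72], [52, 53, 66], [26, 38, 56], [41, 92, 140]]
```

```bash
python3 -c "
from h import *
print(to([.6063,-.0041,.1958]),to([.6063,-.0041,.177]))"
```

```text
t 39.425 tcp [ 0.6068 -0.0021  0.1958] jaw deg 79.44 axis [-0.052 -0.013 -0.999]
t 39.425 tcp [ 0.6068 -0.0021  0.1958] jaw deg 79.44 axis [-0.052 -0.013 -0.999]
[ 0.    -0.035 -0.003] [ 0.313 -0.027  0.013]
```

Emit:
{"name": "step_arm", "arguments": {"increments": [0,-0.035,0,0,1,0.08,-0.033,0,0,1,0.17,-0.03,0.005,0,1,0.25,-0.027,0.01,0,1,0.31,-0.027,0.013,0,1]}}

```text
t: 40.05
tcp_pos: [0.6061, -0.004, 0.1766]
tool_rot: [0.059, 0.722, -0.072, 0.686]
force: [-0.0, 0.4, -1.9]
finger_gap: 0.804
```

Run:
```python
from fit import *
snapshot("side"); s=snapshot("side"); cv2.imwrite("pics/k10.png",s)
print(to([.6063,-.0041,.172]),sense()["force"],sense()["finger_gap"])
hsv=cv2.cvtColor(s,cv2.COLOR_BGR2HSV)
for r in range(186,240,2): print(r,''.join('#' if a<90 and v>45 else ('y' if 20<=h<=38 else '.') for h,a,v in hsv[r,318:372]))
```

```text
t 40.15 tcp [ 0.6059 -0.004   0.1765] jaw deg 79.44 axis [-0.054 -0.013 -0.998]
[0.074 0.002 0.01 ] [ 0.07735111 -0.12458449 -2.30906255] 0.8044780555974841
186 ........................##.......##...................
188 ........................##.......##...................
190 .......................###.......#....................
192 .......................##.......##....................
194 .......................##.......#.....................
196 .....................#######.##.......................
198 ......................######..........................
200 ......................######..........................
202 ......................#######.........................
204 ......................#######.........................
206 .......................######.........................
208 .......................######.........................
210 .......................#######........................
212 .......................#######........................
214 ........................######........................
216 ........................######........................
218 ......................#############...................
220 ..................y.################..................
222 ................yyy##################y................
224 ..............yyyyy##################.yy..............
226 ..............yyyyy.###############..yyyyy............
228 ..............yyyy....############.yyyyyyy............
230 #............#..yy........###.......yyyyyy#...........
232 .............#...y........####......yyyyy..#..........
234 .............#......................yyy...............
236 ......................................................
238 ........................................#.............
```

The tip is about 6.6 mm inside the slot with no contact force. Swinging the bar over the axis to stand the key up while lowering.

Emit:
{"name": "step_arm", "arguments": {"increments": [0.03,0,0.08,0,1,0.05,0,0.16,0,1,0.07,0,0.24,0,1,0.1,0,0.32,0,1,0.13,0,0.37,0,1]}}

```text
t: 40.78
tcp_pos: [0.6274, -0.0083, 0.1673]
tool_rot: [0.059, 0.722, -0.072, 0.685]
force: [-1.1, 0.2, -0.3]
finger_gap: 0.805
```

Run:
```python
from fit import *
snapshot("side"); s=snapshot("side"); cv2.imwrite("pics/k11.png",s)
print(to([.628,-.008,.169]),sense()["force"],sense()["ft_torque"],sense()["finger_gap"])
hsv=cv2.cvtColor(s,cv2.COLOR_BGR2HSV)
for r in range(186,240,2): print(r,''.join('#' if a<90 and v>45 else ('y' if 20<=h<=38 else '.') for h,a,v in hsv[r,318:372]))
```

```text
t 40.875 tcp [ 0.6273 -0.0083  0.1671] jaw deg 79.43 axis [-0.054 -0.013 -0.998]
[-0.032  0.006  0.009] [-1.81270891  0.39060807 -3.02420019] [0.10385154 0.2347398  0.01283654] 0.8015955125664125
186 .......................................#.#####........
188 ...................................##.................
190 ...................................##.......##........
192 ..................................###.......##........
194 ..................................##.......##.........
196 .............................#....##.......##.........
198 .............................#....##.......#..........
200 .............................#######.######...........
202 ............................#######...................
204 ............................#######...................
206 ............................#######...................
208 ............................######....................
210 ............................######....................
212 ...........................#######....................
214 ...........................#######....................
216 ...........................#######....................
218 .........................y.######.....................
220 ..................yyyyyyy..######.yy..................
222 ................yyyyy.##############yyy...............
224 ..............yyyyyy.################.yy..............
226 ..............yyyyyy##################.yyy............
228 ..............yyyyyy.#################.yyy............
230 #............#..yyy...###############.yyyy#...........
232 .............#...yyyy....##########...yyy..#..........
234 .............#.....yyyy.............yyy...............
236 ........................y.......yyyy..................
238 ........................................#.............
```

Emit:
{"name": "step_arm", "arguments": {"increments": [0.02,0,0,0,1,0.04,0,0,0,1,0.06,0,0,0,1,0.08,0,0,0,1,0.1,0,0,0,1]}}

```text
t: 41.5
tcp_pos: [0.6304, -0.0091, 0.1663]
tool_rot: [0.059, 0.719, -0.072, 0.688]
force: [-2.5, -0.6, 21.3]
finger_gap: 0.803
```

Run:
```python
from fit import *
snapshot("side"); s=snapshot("side"); cv2.imwrite("pics/k12.png",s)
print(to([.628,-.008,.169]),sense()["force"],sense()["ft_torque"],sense()["finger_gap"])
r=fit(s,-10.5,range(203,218),349); print(r[:5])
```

```text
t 41.6 tcp [ 0.6303 -0.0091  0.1663] jaw deg 79.43 axis [-0.045 -0.015 -0.999]
[-0.043  0.01  -0.042] [-2.60123728  0.47596919 16.79430465] [0.18986097 0.68240321 0.07861977] 0.8055083484823194
(np.float64(-0.010379006930371783), np.float64(0.6278611565873721), np.float64(0.3511904768403724), array([ 0.61994842, -0.00651248,  0.0652899 ]), array([345.72133977, 233.06046659]))
```

The force stepped to 21 N, with lean 0.6° and tip at z≈0.065, so the collar is down on the brass. Letting go and lifting off.

Emit:
{"name": "step_arm", "arguments": {"increments": [-0.02,0,0,0,0.3,-0.02,0,0,0,0.2,-0.02,0,0,0,0.1,-0.02,0,0,0,0,-0.02,0,0,0,0]}}

```text
t: 42.22
tcp_pos: [0.6307, -0.0092, 0.1674]
tool_rot: [0.059, 0.719, -0.072, 0.689]
force: [-0.5, -0.3, 0.9]
finger_gap: 0.997
```

Emit:
{"name": "step_arm", "arguments": {"increments": [-0.3,0,0,0,0,-0.7,0,0,0,0,-1.1,0,0,0,0,-1.2,0,0,1,0,-1.2,0,0,3,0]}}

```text
t: 42.85
tcp_pos: [0.6351, -0.0082, 0.242]
tool_rot: [0.15, 0.702, -0.167, 0.676]
force: [0.0, 0.7, 0.2]
finger_gap: 1.0
```

Run:
```python
from fit import *
snapshot("side"); s=snapshot("side"); cv2.imwrite("pics/k13.png",s)
st=sense(); print(to([.6195,-.007,.235]),st["force"],st["q"].round(2),st["finger_gap"])
k=rect(mask(s,(5,200,120),(16,255,255),(325,110,385,215))); print("orange",k); print(proj("side",[.6195,-.007,.197]))
r=rect(mask(s,(0,200,100),(4,255,255),(335,235,365,285))); print("red",r[0], "orig 345.0 258.6")
```

```text
t 42.95 tcp [ 0.6346 -0.0081  0.241 ] jaw deg 64.45 axis [-0.042 -0.015 -0.999]
[ 0.111 -0.088 -0.231] [-0.19316984  0.21895599 -0.66616757] [-0.18  0.53  1.34 -0.02  1.31 -1.3 ] 1.002326605619096
orange (array([351.56302521, 187.38655462]), ((351.5, 188.0), (26.0, 7.0), 90.0), np.int32(119))
[[351.2621762  187.13623503]]
red [347.13385827 261.52755906] orig 345.0 258.6
```

Emit:
{"name": "step_arm", "arguments": {"increments": [0,-0.03,-0.08,2,0,0,-0.06,-0.15,4,0,0,-0.09,-0.23,6,0,0,-0.09,-0.23,8,0,0,-0.09,-0.23,10,0]}}

```text
t: 43.58
tcp_pos: [0.62, -0.0071, 0.2424]
tool_rot: [0.421, 0.566, -0.447, 0.55]
force: [0.4, -0.5, 0.4]
finger_gap: 1.001
```

Emit:
{"name": "step_arm", "arguments": {"increments": [0,0,0,2,0,0,0,0,4,0,0,0,0,5,0,0,0,0,5,0,0,0,0,5,0]}}

```text
t: 44.2
tcp_pos: [0.6201, -0.0071, 0.2427]
tool_rot: [-0.529, -0.457, 0.558, -0.447]
force: [0.9, -0.4, 0.7]
finger_gap: 1.002
```

Run:
```python
from h import *
print(to([.6187,-.007,.178]),sense()["force"],sense()["q"].round(2))
```

```text
t 44.2 tcp [ 0.6201 -0.0071  0.2427] jaw deg -10.59 axis [-0.041 -0.016 -0.999]
[ 1.079  0.017 -0.022] [ 0.93786065 -0.37054829  0.69119598] [-0.18  0.51  1.38 -0.02  1.3   0.01]
```

Emit:
{"name": "step_arm", "arguments": {"increments": [0.4,0.01,-0.01,0,0,0.8,0.017,-0.02,0,0,1.08,0.017,-0.02,0,0,1.08,0.017,-0.02,0,0.3,1.08,0.017,-0.02,0,0.6]}}

```text
t: 44.82
tcp_pos: [0.6194, -0.0072, 0.1787]
tool_rot: [-0.529, -0.456, 0.558, -0.447]
force: [0.2, -0.4, -0.3]
finger_gap: 0.605
```

Emit:
{"name": "step_arm", "arguments": {"increments": [0,0,0,0,0.75,0,0,0,0,0.8,0,0,0,0,0.85,0,0,0,0,0.95,0,0,0,0,1], "grip_force": 40}}

```text
t: 45.45
tcp_pos: [0.6199, -0.0073, 0.1796]
tool_rot: [-0.53, -0.456, 0.558, -0.448]
force: [-1.3, -0.1, 6.5]
finger_gap: 0.142
```

Run:
```python
from h import *
print(to([.6187,-.007,.178]),sense()["force"],sense()["ft_torque"],sense()["finger_gap"])
```

```text
t 45.45 tcp [ 0.6199 -0.0073  0.1796] jaw deg -10.57 axis [-0.038 -0.016 -0.999]
[ 0.027 -0.02  -0.002] [-1.28920274 -0.10879864  6.53283802] [0.01351874 0.13620994 0.04054909] 0.14209846699813278
```

Emit:
{"name": "step_arm", "arguments": {"increments": [0,0,0,1.8,1,0,0,0,3.6,1,0,0,0,5.4,1,0,0,0,7.2,1,0,0,0,9,1]}}

```text
t: 46.08
tcp_pos: [0.6193, -0.0066, 0.1797]
tool_rot: [-0.661, -0.207, 0.691, -0.209]
force: [-1.5, -0.0, 3.7]
finger_gap: 0.144
```

Run:
```python
from h import *
print(to([.6199,-.0073,.1796]),sense()["force"],sense()["ft_torque"],sense()["finger_gap"])
s=snapshot("side");t=snapshot("top");cv2.imwrite("pics/k14.png",s)
print("red",rect(mask(s,(0,200,100),(4,255,255),(270,215,365,285)))[:2],"orange",rect(mask(s,(5,200,120),(16,255,255),(325,160,385,215)))[0])
```

```text
t 46.075 tcp [ 0.6193 -0.0066  0.1797] jaw deg -55.83 axis [-0.039 -0.015 -0.999]
[ 0.001  0.015 -0.002] [-1.45953205 -0.0423543   3.74385769] [0.37888254 0.22069266 0.07702073] 0.14433669722100395
red (array([322.4    , 250.74375]), ((322.75091552734375, 250.54278564453125), (9.587018966674805, 36.12251281738281), 51.95295715332031)) orange [343.872 190.816]
```

The cam is turning with the key, and the torque (0.08 N m) is just friction.

Emit:
{"name": "step_arm", "arguments": {"increments": [0,0,0,1.6,1,0,0.01,0,3.2,1,0,0.01,0,4.8,1,0,0.01,0,6,1,0,0.01,0,7,1]}}

```text
t: 46.8
tcp_pos: [0.6198, -0.0065, 0.1797]
tool_rot: [-0.693, 0.008, 0.721, -0.002]
force: [-0.3, 2.1, 3.7]
finger_gap: 0.14
```

Emit:
{"name": "step_arm", "arguments": {"increments": [0,0,0,0.4,1,0,0,0,0.8,1,0,0,0,1,1,0,0,0,1.2,1,0,0,0,1.2,1]}}

```text
t: 47.42
tcp_pos: [0.6199, -0.0064, 0.1798]
tool_rot: [-0.693, 0.046, 0.719, 0.035]
force: [-0.1, 1.9, 3.3]
finger_gap: 0.143
```

```bash
cat > lug.py <<'E'
from h import *
print(to([.6195,-.007,.1796]),sense()["force"],sense()["ft_torque"],sense()["finger_gap"])
s=snapshot("side");k=mask(s,(0,200,100),(4,255,255),(250,215,365,285)); r=rect(k); print("red",r)
for a in(-170,-174,-178,-182.3,-184): print(a,proj("side",[[.6195+q*np.cos(np.radians(a)),-.007+q*np.sin(np.radians(a)),.07] for q in(.07,.123)]).round(1).tolist())
ys,xs=np.nonzero(k); j=xs.argmin(); print("leftmost",xs[j],ys[xs==xs[j]].mean())
E
python3 lug.py
```

```text
t 47.425 tcp [ 0.6199 -0.0064  0.1798] jaw deg -96.51 axis [-0.038 -0.014 -0.999]
[0.003 0.01  0.005] [-0.10648409  1.86978289  3.29068579] [ 0.5394026  -0.00103848  0.02060824] 0.14318601983891133
red (array([311.64590164, 234.47540984]), ((311.4002685546875, 234.5050048828125), (7.840206146240234, 40.998783111572266), 87.1375961303711), np.int32(305))
-170 [[315.7, 237.4], [292.5, 241.8]]
-174 [[315.1, 235.9], [291.5, 239.1]]
-178 [[314.6, 234.3], [290.8, 236.4]]
-182.3 [[314.3, 232.7], [290.4, 233.5]]
-184 [[314.2, 232.0], [290.3, 232.3]]
leftmost 291 235.0
```

Emit:
{"name": "step_arm", "arguments": {"increments": [0,0,0,0.3,1,0,0,0,0.6,1,0,0,0,0.8,1,0,0,0,0.8,1,0,0,0,0.8,1]}}

```text
t: 48.1
tcp_pos: [0.6199, -0.0064, 0.1798]
tool_rot: [-0.691, 0.071, 0.717, 0.059]
force: [-0.3, 1.4, 3.6]
finger_gap: 0.142
```

```bash
python3 lug.py | grep -v '^-1'
```

```text
t 48.1 tcp [ 0.6199 -0.0064  0.1798] jaw deg -100.48 axis [-0.038 -0.014 -0.999]
[0.004 0.01  0.005] [-0.31147596  1.44724058  3.59144293] [ 0.56683555 -0.01846895  0.29934384] 0.14161885884368144
red (array([311.39215686, 233.45098039]), ((310.97186279296875, 233.48690795898438), (7.913614273071289, 41.90050506591797), 88.40885925292969), np.int32(306))
leftmost 290 233.0
```

Emit:
{"name": "step_arm", "arguments": {"increments": [0,0,0,0.2,1,0,0,0,0.4,1,0,0,0,0.4,1,0,0,0,0.4,1,0,0,0,0.4,1]}}

```text
t: 48.78
tcp_pos: [0.62, -0.0065, 0.1798]
tool_rot: [-0.69, 0.083, 0.716, 0.071]
force: [0.3, 1.1, 2.9]
finger_gap: 0.14
```

```bash
python3 lug.py | grep -v '^-1'
```

```text
t 48.775 tcp [ 0.62   -0.0065  0.1798] jaw deg -102.47 axis [-0.038 -0.014 -0.999]
[0.003 0.01  0.005] [0.30376198 1.14527244 2.89310023] [ 0.56936361 -0.12348651  0.62051173] 0.1396276568980418
red (array([311.41290323, 233.4483871 ]), ((311.0, 233.0), (42.0, 8.0), -0.0), np.int32(310))
leftmost 290 233.0
```

The cam is at the stop: torque rose to 0.62 N m and the lug didn't move. Unloading the twist, letting go and lifting straight off.

Emit:
{"name": "step_arm", "arguments": {"increments": [0,0,0,-0.3,1,0,0,0,-0.4,0.7,0,0,0,-0.4,0.4,0,0,0,-0.4,0,0,0,0,-0.4,0]}}

```text
t: 49.45
tcp_pos: [0.6198, -0.0067, 0.1796]
tool_rot: [-0.691, 0.071, 0.717, 0.059]
force: [0.8, -0.5, 0.6]
finger_gap: 0.918
```

Emit:
{"name": "step_arm", "arguments": {"increments": [0,0,0,0,0,-0.4,0,-0.02,0,0,-0.9,0,-0.04,0,0,-1.6,0,-0.06,0,0,-2.2,0,-0.08,0,0]}}

```text
t: 50.08
tcp_pos: [0.6298, -0.0057, 0.3128]
tool_rot: [-0.691, 0.071, 0.717, 0.059]
force: [-0.4, 0.6, 0.2]
finger_gap: 1.002
```

```bash
python3 lug.py | grep -v '^-1'
python3 - <<'E'
from fit import *
s=snapshot("side");a=cv2.imread("pics/side0.png")
print("orange",rect(mask(s,(5,200,120),(16,255,255),(325,150,385,215)))[:2],"pred",proj("side",[.6195,-.007,.197]))
hsv=cv2.cvtColor(s,cv2.COLOR_BGR2HSV)
for r in range(180,262,3): print(r,''.join('R' if h<=4 and a>200 and v>100 else 'o' if h<=16 and a>200 and v>150 and r<200 else 'b' if v<65 else '#' if a<90 else 'y' if 20<=h<=38 else '.' for h,a,v in hsv[r,275:375]))
d=cv2.absdiff(s,a).max(2)
for n,(x0,y0,x1,y1) in dict(tray=(190,148,240,195),hex=(220,250,252,308),brake=(190,328,222,412),white=(192,200,255,235)).items(): print(n,(d[y0:y1,x0:x1]>60).sum())
E
```

```text
t 50.075 tcp [ 0.6298 -0.0057  0.3128] jaw deg -100.5 axis [-0.038 -0.014 -0.999]
[2.226 0.007 0.088] [-0.446222    0.56823417  0.19408156] [-0.00792646 -0.00262086  0.01741722] 1.0022975679983166
red (array([311.42948718, 233.42628205]), ((311.0, 233.0), (42.0, 8.0), -0.0), np.int32(312))
leftmost 290 233.0
orange (array([349.79079498, 187.21757322]), ((349.9160461425781, 186.93112182617188), (34.141658782958984, 8.904630661010742), 2.4895527362823486)) pred [[351.2621762  187.13623503]]
180 ................bbb.............bbbbb..bbbb.........................................................
183 ................bbb.............bbbb..bbbb................oooooo...oooooooooooooo..ooooo............
186 ..............bbbbb.............b..b........bb...b.b......oooooooooooo......................o.......
189 ................bbbbb.b.b.................................ooooooooo.ooooooooooooooooooooo..o........
192 .......................................................................#######......................
195 .......................................................................######
[... 1662 characters left out ...]
b#####..............#....................
246 ...............#bbbbbbbb#bbbbbbbbbb.......................######################....................
249 ................bbbbbbbbbbbbbbbbbbb.......................b####################...........#.........
252 ................bbbbbbbbbbbbbbbb..........................#####################.....................
255 ........######..bbbbbbbbb#bbbbbb...#######.................##################b......................
258 ........#########bbbbb########bbb#########......................###########.................#.......
261 ........#########b########################...................................................#......
tray 0
hex 0
brake 0
white 0
```

```bash
python3 -c "
from station import *
print(sense()['t'],sense()['force']); print(sign_off())"
```

```text
50.175 [0.5539362  0.4431183  0.25378058]
the job is handed in; nothing more can be done
None
```

The job is handed in at 50.2 s. The pump lies in both V-blocks, the T-key stands by itself in the cam slot, and the cam is at its stop with the red lug over the pump.

**Last checks**
- **Cam:** at the end, torque rose to 0.62 N m while the lug stayed still. The lug's direction in the side view matches the stop, and it did not move after release.
- **Key:** it leaned about 0.6° when seated, before the turn. The collar-down reading was a step to 21 N of force. After release the crossbar was still within about 1.5 px (roughly 3 mm) of where an upright key would put it.
- **Bystanders:** the tray, hex key and brake lever show no changed pixels in the side view.
- **Robot:** it was clear of everything at hand-in.

**What did not go as asked or planned**
- **Pump grasp:** the first attempt was too shallow and slipped off the top (27 N). A deeper one held.
- **Key grasp differs from your instruction:** I took the key by its shaft from the rest, but it could not be stood upright that way. With the tool only able to point down, the crossbar would hit the fingers. I put it back in its rest and carried it by the crossbar's ends instead.
- **Caught on the rest:** the first pull on the crossbar met 40 N, probably from the rest's posts. It left the key a little out of place on the rest, and a second grasp lifted it cleanly.
- **Tool case:** I pressed the key lightly against the case front to swing it upright, 18 N on the first try and about 2 N on the last.
- **Turn:** I let the key go in the slot, then took it afresh across the crossbar to turn the cam, with no fingers on the cam.

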